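# Lock printing blocks into the sloping frame

## Robot

A 6-joint arm with a two-finger parallel gripper is mounted at the origin on the work surface. World frame = base frame: x ahead of the robot, y to its left, z up, the work surface at z = 0. Lengths are in mm, angles in rad, forces in N, time in s.
With the tool pointing down it reaches from about 350 to 875 mm from the base axis. Payload 4.2 kg.
Tool frame: the origin (TCP) lies midway between the tips of the shut fingers; the grasp point (between the pads) lies 19 mm behind it (arm.tcp_to_grasp is the distance from the TCP to the grasp point, in mm); z points along the fingers, y is the line along which they close (so a half turn about z gives the same grasp; the last joint's range is limited). The gripper opens to 85 mm and grips with 20 to 120 N. Pads are 22 mm wide; open, the fingers measure 114 mm over their backs; the gripper's body (76 mm by 85 mm) begins 54 mm behind the grasp point. The pads swing forward as they close: fully open they stand 13 mm farther back than shut.
Start: joints at [1.388, 0.385, 0.008, 0, -1.194, -0.259], TCP at [267.196, 564.983, 231.312] pointing down, gripper open.
Joint ranges: [-3.14, 3.14], [-1.21, 2.06], [-1.07, 1.41], [-3.16, 2.05], [-2.99, -0.16], [-3.1, 3.1]. Speed limits (rad/s): [2.79, 2.79, 3.14, 3.14, 3.14, 3.14].

## Interface

Orientations are given as a unit quaternion [x, y, z, w].
In Python, from bench import arm gives the robot as it stands.
- The arm moves only by the tool arm_command, never from a script. Its argument "rows" is a list of rows, each a list of 2 entries, a list of its own where there are three numbers: the shift along the tool's x, y, z as a fraction of full scale, then the turn, a rotation vector about the tool's x, y, z as a fraction of full scale. In form: [[[x, y, z], [wx, wy, wz]], ...]. A call has 1 to 5 rows; each row is the pose to reach, as a shift and turn from the pose commanded when the call began, along the tool's axes at that moment, turning the shorter way round; what a row does not reach only later rows make up. Full scale, the value 1, is 0.25 m for a shift and 180 degrees for a turn. A row lasts 1/10 s, in which the tool goes at most 50 mm and 8.59 degrees, less where a joint would pass 70% of its speed; a pose out of reach is approached as far as the arm can. A call with a number of a shift or a turn outside -1 to 1 is refused whole. A call with a gripper value outside its range is refused whole. "grip" is the opening, from 0 (shut) to 1 (fully open), set as the call begins (left out, the last holds). The fingers move at their own pace and stop on an object; the grip force is fixed at half the most. Time passes only in rows, so rows that repeat a pose let the fingers close. It gives the time, the measured TCP pose, the force, the opening and the grip force at its end, in the units of the state.
- arm.read_state(): the state, without advancing time (a new reading comes with each control period).
- arm.get_image(name): name is "side" or "top" or "wrist"; returns (picture, depth): 420x560x3 uint8, blue, green, red; 420x560 float32, mm along the optical axis (not along the pixel's ray), 0 where there is no reading.
- arm.camera_info(name): a dict with "fx", "fy", "cx", "cy" (pixels), "extrinsics" (4x4, takes a point from camera to world coordinates). Camera axes: x right, y down, z forward; pixel columns grow to the right and rows downward; lengths in mm; the calibration is good to about 2 mm. A picture is of the moment at which its call begins: read the wrist's pose just before it. camera_info takes no time and is no camera call; for the wrist camera it gives the pose at the moment of the call.
- arm.job_done(): hands the job in; it is judged then, once.
Trained networks look in the newest picture that a camera, given by its name, has taken for a name from the list of things; names that differ only in an ending like _2 or _b are one class to them, and where a whole thing is asked for, a point or a joint stands for the part that bears it (a point fixed in the world has none). Each returns a list of dicts, best first, with "score" (0 to 1); they miss things now and then, are a little off and sometimes report something else, mostly with a low value. They report only what shows in the picture. A call takes as long as a camera call. They do not tell look-alikes from the thing itself.
- arm.spot_in(camera, query): "position" ([column, row] in pixels, amid what is visible of it).
The state is a dict: "clock": time; "joints": joint angles; "joint_vel": joint speeds; "joint_efforts": joint torques, N m; "position": TCP position; "ee_rot": TCP orientation; "contact_force": force on the tool from outside, world axes, zero at the start; "wrist_torque": the same for the moment, N m; "gripper_width": finger opening in mm; "grasp_force": force on a finger pad.
Only numpy, scipy, OpenCV 4.12 (cv2) and the standard library are available. Lean on these libraries where they do the work, as an engineer would, in place of code of your own. Each camera call takes 0.05 s, during which the arm holds its last target. There are 200 camera calls.

## Task

Pack the three wooden printing blocks into the sloping frame, handles up, so that together they fill it and each lies flat on its floor inside the rim. One of them belongs under the steel cleat and can only be slid in beneath it while there is still room above it. Leave the pencil pot, tape roll, screwdriver and mug where they are.

Things in the scene. Friction and masses are not known exactly. Their poses are not given: they have to be found in the camera images.
- bed: Shallow tray of the sloping frame, fixed: 160 (y) by 120 (x) mm inside, sloped 30 degrees on a level stand, low edge to the robot's right. Origin: centre of the tray's floor surface, 55 mm above the table. x up the slope, y to the left as you look up the slope, z out of the floor. Wooden rim 12 mm thick, 12 mm high, all round, plus a steel cleat on the low rim.
- cleat (a point): Inner edge of the steel cleat, its middle, on its underside; axes as the bed's. It covers the left half of the low rim (bed y 0 to 80) and overhangs the floor by 12 mm (to bed x -48), underside 13, top 16 mm above the floor. What belongs under it cannot come from above: lower it at least 13 mm up the slope, then slide it down to the rim.
- tray_corner (a point): Top left corner of the tray floor; axes as the bed's. Packing by 40 mm cells (columns 0-3 from here to the right, rows 0-2 down the slope): block_s row 1 columns 1,2 and row 2 columns 0,1, before block_b; block_a column 3 and row 2 column 2; block_b row 0 columns 0-2 and row 1 column 0. Edges stand 1 mm inside their cells; a block left off its place keeps the last one out.
- block_s: S-shaped block. Dark wood, slab 10 mm thick, 70 g. Bar handle on its back: 30 long (x), 14 wide (y), top 44 mm above the underside. Origin on the underside below the handle's middle, z up. Outline, mm: limb x 1 to 39, y -59 to 19; limb x -39 to -1, y -19 to 59; between them y -19 to 19. In the packing its x points up the slope, origin at bed x -20, y 20.
- block_a: L-shaped block, handle along its long limb. Dark wood, slab 10 mm thick, 70 g. Bar handle on its back: 30 long (x), 14 wide (y), top 44 mm above the underside. Origin on the underside below the handle's middle, z up. Outline, mm: limb x -49 to 69, y -23 to 15; foot x -49 to -11, y -23 to 55. In the packing its x points up the slope, origin at bed x -10, y -56.
- block_b: L-shaped block, handle across its long limb. Dark wood, slab 10 mm thick, 70 g. Bar handle on its back: 30 long (x), 14 wide (y), top 44 mm above the underside. Origin on the underside below the handle's middle, z up. Outline, mm: limb x -19 to 19, y -49 to 69; foot x -19 to 59, y -49 to -11. In the packing its x points down the slope, origin at bed x 40, y 30.
- pot: Yellow square pencil pot, 70 x 70 x 90 mm high, bystander; origin under its centre.
- tape: Copper tape roll lying flat, 100 mm across, 8 mm high, bystander; origin under its centre.
- driver: Screwdriver lying on the table, bystander; origin near its middle.
- mug: White mug, 76 mm across, 90 mm high, bystander; origin under its centre.
There are look-alikes about, which are no part of the job. Leave any blue or turquoise look-alike of the block_s alone.

How it is judged:
By the outcome, as a careful person would: the job done as asked, in the order asked, and still so for the second after the job is handed in, with the robot touching nothing.
It also fails if it takes over 72 s, if anything falls off the work surface, if the arm or the gripper's body presses on something with over 40 N, if the wrist force passes 120 N, or if a joint passes its speed limit or range.

## Working session

There is one attempt and no reset: what is moved stays moved. The work goes in short steps, Python scripts to look and compute and a tool call to move; the robot and the scene stay as the last step left them, time stands still between calls to the robot, and variables do not carry over. Pictures are saved under pics/ and viewed, at most 10 in all, crops included, and the job is handed in when it is done.

Besides the shell and the picture viewer there is one more tool, called as name(argument=value, ...), one argument or row to a line, values as JSON. arm_command: Moves the arm, as the interface text tells. Shift numbers are shares of 0.25 m and turn numbers shares of 180 degrees, none past 1 either way. Its arguments: {"type":"object","properties":{"rows":{"type":"array","items":{"type":"array"}},"grip":{"type":"number"}},"required":["rows"]}

```bash
mkdir -p pics; ls
cat > h.py <<'E'
from bench import arm
import numpy as np, cv2
from scipy.spatial.transform import Rotation as R
def cloud(n):
    im,d=arm.get_image(n); c=arm.camera_info(n); E=np.array(c["extrinsics"])
    v,u=np.mgrid[:420,:560]
    P=np.stack([(u-c["cx"])/c["fx"]*d,(v-c["cy"])/c["fy"]*d,d],-1)@E[:3,:3].T+E[:3,3]
    P[d==0]=np.nan
    return im,d,P
E
python3 - <<'E'
from h import *
for n in("top","side"):
    im,d,P=cloud(n); cv2.imwrite(f"pics/{n}0.png",im); np.save(f"{n}0.npy",P)
    for q in("block_s","block_a","block_b","bed"):
        for r in arm.spot_in(n,q)[:4]:
            c,w=map(int,r["position"]); print(n,q,round(r["score"],2),c,w,P[w,c].round())
print(arm.read_state())
E
```

```text
pics
top block_s 0.84 176 237 [482. 311.   9.]
top block_s 0.83 385 229 [ 497. -307.   39.]
top block_s 0.75 293 252 [433. -37.  13.]
top block_s 0.7 420 286 [ 328. -414.   11.]
top block_a 0.84 176 237 [482. 311.   9.]
top block_a 0.83 385 229 [ 497. -307.   39.]
top block_a 0.75 293 252 [433. -37.  13.]
top block_a 0.7 420 286 [ 328. -414.   11.]
top block_b 0.84 176 237 [482. 311.   9.]
top block_b 0.83 385 229 [ 497. -307.   39.]
top block_b 0.75 293 252 [433. -37.  13.]
top block_b 0.7 420 286 [ 328. -414.   11.]
top bed 0.95 270 175 [658.  29.  53.]
side block_s 0.92 323 335 [ 501. -329.   -2.]
side block_s 0.87 254 255 [430. -58.  18.]
side block_s 0.79 202 222 [337. 108.  17.]
side block_s 0.67 232 161 [493. 307.  23.]
side block_a 0.92 323 335 [ 501. -329.   -2.]
side block_a 0.87 254 255 [430. -58.  18.]
side block_a 0.79 202 222 [337. 108.  17.]
side block_a 0.67 232 161 [493. 307.  23.]
side block_b 0.92 323 335 [ 501. -329.   -2.]
side block_b 0.87 254 255 [430. -58.  18.]
side block_b 0.79 202 222 [337. 108.  17.]
side block_b 0.67 232 161 [493. 307.  23.]
side bed 0.72 322 197 [673.  41.  42.]
{'clock': 0.5, 'joints': array([ 1.38760513e+00,  3.84707519e-01,  7.83518106e-03, -4.25888941e-05,
       -1.19400192e+00, -2.58625919e-01]), 'joint_vel': array([ 1.73097028e-03, -3.87525498e-04,  5.50886649e-05, -6.75194431e-04,
        5.56960451e-04, -8.53455342e-04]), 'joint_efforts': array([ 5.64490510e-04, -3.91692209e+01,  1.88443440e+01,  4.18707088e+00,
       -7.46337319e-04,  2.78424132e-06]), 'position': array([267.1756412 , 564.95493145, 231.27578439]), 'ee_rot': array([ 9.75697054e-01, -2.19123838e-01, -1.83169908e-05,  3.96820940e-05]), 'contact_force': array([0.43216742, 0.00784328, 0.28807273]), 'wrist_torque': array([-0.03229298, -0.01009237,  0.02007538]), 'grasp_force': 0.0, 'gripper_width': 85.68046289881651}
```

View pics/top0.png

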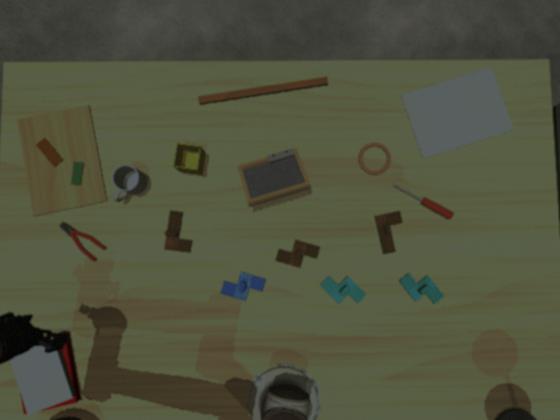

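View pics/side0.png

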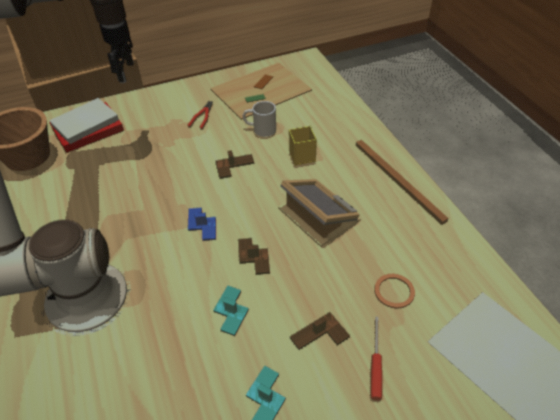

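Top: dark S at (298,253); look-alikes are blue (243,287) and turquoise (343,290), (421,288), which I leave alone. The brown Ls are at (177,232) and (388,231), the bed at (274,177) with its cleat near (280,155). Next is one close crop to check the choice and tell the Ls apart.

Run:
```python
from h import *
t=cv2.imread("pics/top0.png"); s=cv2.imread("pics/side0.png")
def c(im,x,y,r=30): return cv2.resize(im[y-r:y+r,x-r:x+r],(266,266),interpolation=cv2.INTER_CUBIC)
a=np.vstack([np.hstack([c(t,178,232),c(t,298,253),c(t,388,231)]),np.hstack([c(s,235,160),c(s,254,255),c(s,320,330)])])
b=np.clip(a.astype(float)*1.8,0,255).astype(np.uint8); cv2.imwrite("pics/crop0.png",b)
P=np.load("top0.npy"); q=P[163:190,255:295].reshape(-1,3); q=q[np.isfinite(q[:,0])]
for it in range(5):
    A=np.c_[q[:,:2],np.ones(len(q))]; k,*_=np.linalg.lstsq(A,q[:,2],rcond=None); r=q[:,2]-A@k; q=q[abs(r)<max(4,2*r.std())]
print(k,len(q),r.std(), np.degrees(np.arctan(np.hypot(*k[:2]))),np.degrees(np.arctan2(k[1],k[0])))
for n in("top","side","wrist"):
    i=arm.camera_info(n); print(n,i["fx"],np.array(i["extrinsics"]).round(3).tolist())
```

```text
[-5.60585441e-01 -1.67480947e-01  4.25169926e+02] 945 1.8901109699149135 30.330585634236815 -163.36591719344068
top 438.98509010792867 [[-0.012, -0.997, 0.078, 448.009], [-1.0, 0.01, -0.019, 11.444], [0.018, -0.078, -0.997, 1323.151], [0.0, 0.0, 0.0, 1.0]]
side 520.3596531408464 [[0.925, -0.291, 0.245, 197.275], [-0.38, -0.674, 0.634, -863.732], [-0.019, -0.679, -0.733, 1101.849], [0.0, 0.0, 0.0, 1.0]]
wrist 291.93383420586827 [[-0.427, -0.858, -0.284, 340.429], [-0.904, 0.406, 0.134, 529.399], [-0.0, 0.314, -0.949, 373.165], [0.0, 0.0, 0.0, 1.0]]
```

View pics/crop0.png

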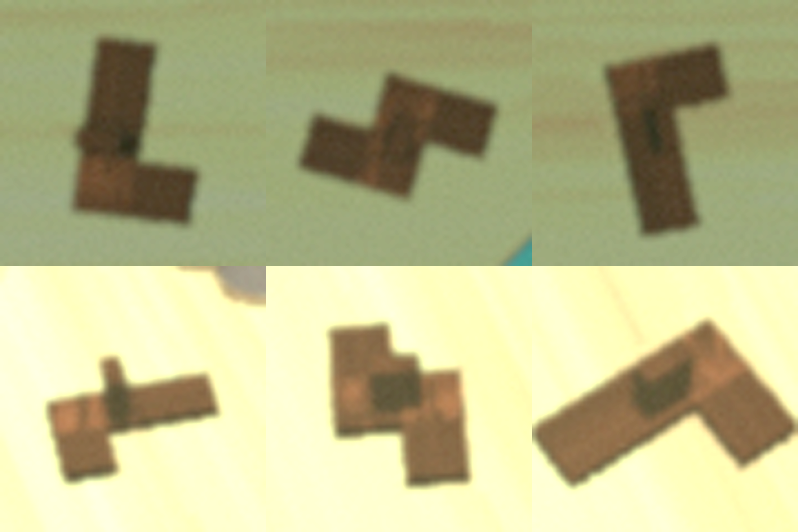

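Crop: the middle dark-brown S is the right one; the left L (177,232) has its handle across the limb, so it is block_b; the right L (388,231) has it along, so it is block_a. Next I fit their poses by silhouette.

```bash
cat >> h.py <<'E'
from scipy.optimize import minimize
RECT={"s":[(1,39,-59,19),(-39,-1,-19,59),(-39,39,-19,19)],"a":[(-49,69,-23,15),(-49,-11,-23,55)],"b":[(-19,19,-49,69),(-19,59,-49,-11)]}
def corners(r,z0,z1): return np.array([[x,y,z] for x in r[:2] for y in r[2:] for z in(z0,z1)],float)
PARTS={k:[corners(r,0,10) for r in v]+[corners((-15,15,-7,7),10,44)] for k,v in RECT.items()}
def proj(P,cam):
    E=np.array(cam["extrinsics"]); Q=(P-E[:3,3])@E[:3,:3]
    return np.c_[Q[:,0]/Q[:,2]*cam["fx"]+cam["cx"],Q[:,1]/Q[:,2]*cam["fy"]+cam["cy"]]
def sil(k,Rm,t,cam):
    m=np.zeros((420,560),np.uint8)
    for p in PARTS[k]:
        h=cv2.convexHull(np.round(proj(p@Rm.T+t,cam)*16).astype(np.int32)); cv2.fillConvexPoly(m,h,255,cv2.LINE_AA,4)
    return m
def brown(im,thr=None):
    h=cv2.cvtColor(im,cv2.COLOR_BGR2HSV); g=im.astype(int)
    return ((g[...,2]<(thr or 105))&(g[...,2]-g[...,0]>12)&(h[...,0]<17)).astype(np.uint8)*255
def fit(k,mask,cam,x0,zz=0):
    # planar pose x,y,yaw(deg) on the table
    m=cv2.GaussianBlur(mask.astype(np.float32),(0,0),1)
    def f(v): 
        s=cv2.GaussianBlur(sil(k,R.from_euler("z",v[2],degrees=True).as_matrix(),np.array([v[0],v[1],zz]),cam).astype(np.float32),(0,0),1)
        return np.abs(s-m).sum()/max(m.sum(),1)
    best=None
    for dy in([-180,-120,-60,0,60,120] if x0[2] is None else [0]):
        v0=np.array([x0[0],x0[1],(x0[2] or 0)+dy],float)
        r=minimize(f,v0,method="Nelder-Mead",options=dict(initial_simplex=v0+np.array([[0,0,0],[15,0,0],[0,15,0],[0,0,25 if x0[2] is None else 6]]),xatol=.02,fatol=1e-5,maxiter=250))
        if best is None or r.fun<best.fun: best=r
    return best.x,best.fun
E
python3 - <<'E'
from h import *
im=cv2.imread("pics/top0.png"); cam=arm.camera_info("top")
for k,(u,v),x0 in(("s",(298,253),(433,-37,None)),("a",(388,231),(497,-307,None)),("b",(177,232),(482,311,None))):
    print(im[v-3:v+4,u],"") if k=="s" else 0
    m=brown(im); z=np.zeros_like(m); z[v-35:v+35,u-35:u+35]=m[v-35:v+35,u-35:u+35]
    n,l,st,_=cv2.connectedComponentsWithStats(z); z=(l==1+np.argmax(st[1:,4])).astype(np.uint8)*255
    print(k,(z>0).sum(),fit(k,z,cam,x0))
s=arm.read_state(); print(R.from_quat(s["ee_rot"]).as_matrix().round(3))
E
```

```text
[[23 36 44]
 [25 36 45]
 [25 37 46]
 [24 37 47]
 [24 37 47]
 [22 36 47]
 [27 40 49]] 
s 95 (array([457.17225732, -46.18779951,  43.6219423 ]), np.float64(7.031540870666504))
a 69 (array([ 529.07852951, -294.75291874,  -46.73958427]), np.float64(10.107644081115723))
b 141 (array([469.47549149, 327.16173731,  -8.27013595]), np.float64(4.658656120300293))
[[ 0.904 -0.428 -0.   ]
 [-0.428 -0.904 -0.   ]
 [-0.     0.    -1.   ]]
```

```bash
python3 - <<'E'
s=open('h.py').read()
i=s.index("    h=cv2.cvtColor"); j=s.index("def fit")
s=s[:i]+'''    g=im.astype(int); t=thr or 0.62*np.median(g[...,2])
    return ((g[...,2]<t)&(g[...,2]-g[...,0]>0.2*g[...,2])).astype(np.uint8)*255
def comp(m,u,v,r):
    z=np.zeros_like(m); sl=np.s_[max(0,v-r):v+r,max(0,u-r):u+r]; z[sl]=m[sl]
    n,l,st,_=cv2.connectedComponentsWithStats(z); return (l==1+np.argmax(st[1:,4])).astype(np.uint8)*255
'''+s[j:]
open('h.py','w').write(s)
E
python3 - <<'E'
from h import *
im=cv2.imread("pics/top0.png"); cam=arm.camera_info("top")
for k,(u,v),x0 in(("s",(298,253),(433,-37,None)),("a",(388,231),(497,-307,None)),("b",(177,232),(482,311,None))):
    z=comp(brown(im),u,v,35)
    print(k,(z>0).sum(),fit(k,z,cam,x0))
E
```

```text
s 492 (array([ 430.04230839,  -50.90649192, -194.42254489]), np.float64(0.5821698307991028))
a 533 (array([ 495.39881793, -315.53529967, -166.86434379]), np.float64(0.4810212254524231))
b 509 (array([492.05809433, 318.1411947 , -97.2248043 ]), np.float64(0.5983589291572571))
```

Run:
```python
from h import *
im=cv2.imread("pics/top0.png"); cam=arm.camera_info("top"); print(np.median(im,(0,1)),im[253,285:320,2])
for t in(75,85,95):
  for k,(u,v),x0 in(("s",(298,253),(433,-37,None)),("a",(388,231),(497,-307,None)),("b",(177,232),(482,311,None))):
    z=comp(brown(im,t),u,v,35)
    print(t,k,(z>0).sum(),fit(k,z,cam,x0))
```

```text
[64. 92. 87.] [44 42 45 45 45 49 50 49 53 47 40 41 46 47 47 43 51 54 52 49 46 45 44 43
 46 44 45 46 46 47 46 44 50 66 80]
75 s 720 (array([429.0619099 , -49.96111819, -16.94117829]), np.float64(0.0828275978565216))
75 a 737 (array([ 495.82052289, -315.3077889 , -168.44023515]), np.float64(0.07295296341180801))
75 b 767 (array([492.73658178, 320.81009353, -97.89073415]), np.float64(0.06441091746091843))
85 s 834 (array([428.82056022, -50.17055621, -16.82875125]), np.float64(0.059559039771556854))
85 a 851 (array([ 496.02786319, -316.0431058 , -169.14800357]), np.float64(0.06667723506689072))
85 b 872 (array([492.37264684, 321.31148681, -97.05958401]), np.float64(0.07332204282283783))
95 s 4640 (array([447.89703286, -77.69992097, -90.57980583]), np.float64(0.829616367816925))
95 a 4570 (array([ 496.88250732, -306.71710205, -179.96592204]), np.float64(0.8249469995498657))
95 b 3619 (array([539.7989398 , 311.07915618,  90.24425785]), np.float64(0.7735933065414429))
```

```bash
sed -i 's/0.62\*/0.88*/' h.py
cat >> h.py <<'E'
def down(phi): return R.from_euler("z",phi,degrees=True).as_matrix()@np.diag([1.,-1,-1])
def bedR(h,sl=30):  # bed axes as columns; h heading of up slope
    return (R.from_euler("z",h,degrees=True)*R.from_euler("y",-sl,degrees=True)).as_matrix()
def go(p,Rm,base=None):
    s=arm.read_state(); p0,R0=base if base else (s["position"],R.from_quat(s["ee_rot"]).as_matrix())
    d=R0.T@(np.asarray(p)-p0)/250; w=R.from_matrix(R0.T@Rm).as_rotvec()/np.pi
    print("shift",d.round(3),"turn",w.round(4),"rows>=",round(max(np.linalg.norm(d)*5,np.degrees(np.linalg.norm(w)*np.pi)/8.59),1))
FL=np.diag([-1.,1,-1]) # tool for phi=down slope: x=-bedx,y=bedy,z=-n
E
python3 - <<'E'
from h import *
B=bedR(-163.4); c=np.array([655,25,55.]); print(B.round(3))
p=c+B@[0,0,150.]; print(p); go(p,B@FL)
E
```

```text
[[-0.83   0.286  0.479]
 [-0.247 -0.958  0.143]
 [ 0.5    0.     0.866]]
[726.87419308  46.42662756 184.90381057]
shift [2.549 1.089 0.186] turn [-0.0609 -0.1591 -0.2274] rows>= 13.9
```

arm_command(
  rows=[
    [[0.92,0.39,0],[0,0,0]],
    [[0.92,0.39,0],[0,0,0]],
    [[0.92,0.39,0],[0,0,0]],
    [[0.92,0.39,0],[0,0,0]],
    [[0.92,0.39,0],[0,0,0]],
  ],
)

```text
clock: 1.0
position: [434.4, 377.0, 231.6]
ee_rot: [0.976, -0.219, 0.0, -0.0]
contact_force: [0.3, 0.7, -0.3]
gripper_width: 85.4
grasp_force: 0.0
```

arm_command(
  rows=[
    [[0.92,0.39,0],[0,0,0]],
    [[0.92,0.39,0],[0,0,0]],
    [[0.92,0.39,0],[0,0,0]],
    [[0.92,0.39,0],[0,0,0]],
    [[0.92,0.39,0],[0,0,0]],
  ],
)

```text
clock: 1.5
position: [600.8, 190.3, 231.6]
ee_rot: [0.976, -0.219, 0.0, -0.0]
contact_force: [0.5, 1.1, 0.3]
gripper_width: 85.5
grasp_force: 0.0
```

arm_command(
  rows=[
    [[0.71,0.31,0.186],[-0.061,-0.159,-0.227]],
    [[0.71,0.31,0.186],[-0.061,-0.159,-0.227]],
    [[0.71,0.31,0.186],[-0.061,-0.159,-0.227]],
    [[0.71,0.31,0.186],[-0.061,-0.159,-0.227]],
    [[0.71,0.31,0.186],[-0.061,-0.159,-0.227]],
  ],
)

```text
clock: 2.0
position: [728.4, 39.4, 179.9]
ee_rot: [0.972, 0.078, -0.22, 0.031]
contact_force: [-1.1, 1.5, -1.0]
gripper_width: 85.5
grasp_force: 0.0
```

Run:
```python
from h import *
B=bedR(-163.4); c=np.array([655,25,55.])
p=c+B@[0,0,150.]; go(p,B@FL); s=arm.read_state(); print(s["joints"].round(2),s["clock"])
```

```text
shift [-0.01  -0.028 -0.018] turn [-0.011  -0.0237 -0.039 ] rows>= 1.0
[ 0.27  0.86  0.67 -0.02 -1.83  1.46] 2.0
```

arm_command(
  rows=[
    [[-0.01,-0.028,-0.018],[-0.011,-0.024,-0.039]],
    [[-0.01,-0.028,-0.018],[-0.011,-0.024,-0.039]],
    [[-0.01,-0.028,-0.018],[-0.011,-0.024,-0.039]],
  ],
)

```text
clock: 2.3
position: [725.5, 53.5, 188.8]
ee_rot: [0.957, 0.14, -0.252, 0.038]
contact_force: [-0.6, 0.2, -0.8]
gripper_width: 85.3
grasp_force: 0.0
```

Run:
```python
from h import *
s=arm.read_state(); print(s["position"],s["joints"].round(2))
im,d,P=cloud("wrist"); cam=arm.camera_info("wrist"); np.save("bed.npy",P)
import pickle; pickle.dump((im,d,cam,s),open("bed.pkl","wb"))
B=bedR(-163.4); c=np.array([655,25,55.]); o=im.copy()
for p,col in((corners((-60,60,-80,80),0,0)[::2],(0,0,255)),(corners((-72,72,-92,92),12,12)[::2],(0,255,0))):
    cv2.polylines(o,[proj(p[[0,1,3,2]]@B.T+c,cam).round().astype(np.int32)],True,col)
cv2.imwrite("pics/bed1.png",np.clip(o*1.3,0,255).astype(np.uint8))
```

```text
[725.54951005  53.51956238 188.78930059] [ 0.3   0.89  0.73  0.   -1.93  1.57]
```

View pics/bed1.png

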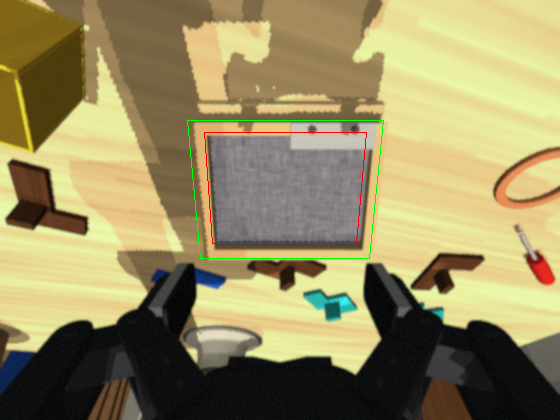

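The bed picture shows the floor at about (212..363, 135..242) px and the cleat at (335,135). Shaded inner rim walls show at left and bottom.

```bash
cat >> h.py <<'E'
def bedlab(v,cam,zc=55):
    B=bedR(v[2]); c=np.array([v[0],v[1],zc]); m=np.zeros((420,560),np.uint8)
    def fill(r,z0,z1,val):
        h=cv2.convexHull(np.round(proj(corners(r,z0,z1)@B.T+c,cam)*16).astype(np.int32)); cv2.fillConvexPoly(m,h,val,cv2.LINE_AA,4)
    fill((-60,60,-80,80),0,0,255)
    for r in((-72,-60,-92,92),(60,72,-92,92),(-72,72,80,92),(-72,72,-92,-80)): fill(r,0,12,0)
    fill((-72,-48,0,80),13,16,0)
    return m
E
python3 - <<'E'
from h import *
import pickle
im,d,cam,s=pickle.load(open("bed.pkl","rb")); P=np.load("bed.npy")
hsv=cv2.cvtColor(im,cv2.COLOR_BGR2HSV)
print(im[190,200:222].tolist()); print(im[236:252,290].tolist()); print(im[124:140,250].tolist()); print(im[140:156,335].tolist())
m=((hsv[...,1]<60)&(hsv[...,2]<140)&(hsv[...,2]>60)).astype(np.uint8)*255
m=cv2.medianBlur(comp(m,287,190,90),5); print((m>0).sum())
mf=cv2.GaussianBlur(m.astype(np.float32),(0,0),1)
for zc in(53,55,57):
    f=lambda v: np.abs(cv2.GaussianBlur(bedlab(v,cam,zc).astype(np.float32),(0,0),1)-mf).sum()/mf.sum()
    v0=np.array([655,25,-163.4]); r=minimize(f,v0,method="Nelder-Mead",options=dict(initial_simplex=v0+np.array([[0,0,0],[6,0,0],[0,6,0],[0,0,4]]),xatol=.02,fatol=1e-5))
    print(zc,r.x,r.fun)
q=P[150:230,225:350].reshape(-1,3); q=q[np.isfinite(q[:,0])]; n=np.linalg.svd(q-q.mean(0),full_matrices=False)[2][2]; n*=np.sign(n[2])
print("n",n,np.degrees(np.arccos(n[2])),np.degrees(np.arctan2(-n[1],-n[0])))
c=np.array([655,25]);print("z at c",q.mean(0)[2]-(n[:2]@(c-q.mean(0)[:2]))/n[2])
o=im.copy(); k=cv2.findContours(m,cv2.RETR_EXTERNAL,cv2.CHAIN_APPROX_NONE)[0]; cv2.drawContours(o,k,-1,(0,0,255)); k=cv2.findContours((bedlab(r.x,cam,57)>127).astype(np.uint8),cv2.RETR_EXTERNAL,cv2.CHAIN_APPROX_NONE)[0]; cv2.drawContours(o,k,-1,(0,255,0))
cv2.imwrite("pics/bed2.png",cv2.resize(o[110:270,180:400],None,fx=3.5,fy=3.5,interpolation=cv2.INTER_NEAREST))
E
```

```text
[[69, 109, 139], [78, 122, 157], [86, 134, 172], [89, 140, 179], [90, 141, 179], [90, 141, 180], [90, 141, 180], [90, 141, 180], [88, 139, 177], [81, 128, 164], [63, 99, 127], [43, 66, 84], [44, 55, 64], [65, 67, 72], [86, 85, 88], [91, 89, 92], [92, 89, 94], [93, 92, 94], [95, 93, 96], [95, 94, 96], [95, 93, 96], [95, 93, 97]]
[[90, 88, 91], [91, 88, 93], [89, 86, 91], [89, 86, 90], [85, 84, 87], [75, 73, 76], [58, 57, 58], [51, 51, 54], [45, 50, 56], [40, 53, 62], [35, 54, 67], [37, 58, 72], [43, 69, 84], [64, 102, 119], [86, 136, 154], [98, 154, 174]]
[[58, 91, 116], [59, 93, 117], [59, 94, 118], [60, 95, 120], [60, 95, 120], [62, 96, 122], [66, 103, 127], [71, 111, 136], [75, 118, 143], [84, 131, 156], [96, 142, 166], [100, 134, 152], [102, 114, 124], [103, 102, 106], [102, 101, 104], [101, 100, 103]]
[[143, 153, 157], [142, 152, 154], [142, 153, 155], [141, 152, 155], [141, 152, 154], [140, 150, 154], [141, 151, 155], [138, 149, 152], [131, 140, 143], [116, 120, 123], [103, 104, 107], [99, 98, 101], [98, 97, 100], [99, 98, 101], [103, 100, 103], [103, 101, 105]]
15152
53 [ 653.39053247   19.63796298 -163.33506722] 0.03125077486038208
55 [ 654.60933901   20.03632677 -163.31621365] 0.03213151916861534
57 [ 656.87275056   20.76718343 -163.36962848] 0.03291955590248108
n [0.4786151  0.1407413  0.86667149] 29.925881094713326 -163.6135282629652
z at c 54.511432935685995
```

View pics/bed2.png

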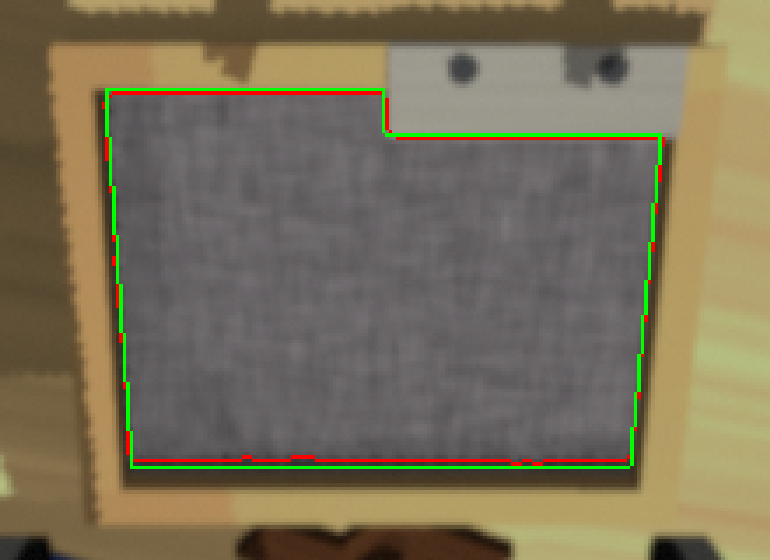

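The fitted outline matches the floor to within a pixel: bed at (654.6, 20.0, 55), heading -163.35. Next, block_s.

Run:
```python
from h import *
go([429,-50,160],down(-16.9)); go([580,0,175],down(-5))
```

```text
shift [-1.033  0.053  0.722] turn [0.0488 0.1587 0.1825] rows>= 6.3
shift [-0.508  0.036  0.357] turn [0.0318 0.1615 0.1179] rows>= 4.2
```

arm_command(
  rows=[
    [[-0.51,0.036,0.357],[0.032,0.16,0.118]],
    [[-0.51,0.036,0.357],[0.032,0.16,0.118]],
    [[-0.51,0.036,0.357],[0.032,0.16,0.118]],
    [[-0.99,0.053,0.722],[0.049,0.159,0.182]],
    [[-0.99,0.053,0.722],[0.049,0.159,0.182]],
  ],
)

```text
clock: 2.85
position: [517.3, -21.3, 168.2]
ee_rot: [0.995, -0.097, -0.028, 0.003]
contact_force: [1.0, -0.5, 0.9]
gripper_width: 85.3
grasp_force: 0.0
```

arm_command(
  rows=[
    [[0,0,0],[0,0,0]],
    [[0,0,0],[0,0,0]],
  ],
)

```text
clock: 3.05
position: [516.0, -21.5, 167.8]
ee_rot: [0.995, -0.094, -0.031, 0.004]
contact_force: [1.1, -0.3, 1.2]
gripper_width: 85.6
grasp_force: 0.0
```

```bash
cat >> h.py <<'E'
def see(k,x0,r=110,thr=None,name=None):
    im,d=arm.get_image("wrist"); cam=arm.camera_info("wrist"); u,v=proj(np.array([[x0[0],x0[1],10.]]),cam)[0].round().astype(int)
    m=comp(brown(im,thr),u,v,r); x,e=fit(k,m,cam,x0); print(k,x.round(2),round(e,3),(m>0).sum())
    if name:
        o=im.copy()
        for q,col in((m,(0,0,255)),((sil(k,R.from_euler("z",x[2],degrees=True).as_matrix(),np.array([x[0],x[1],0]),cam)>127).astype(np.uint8),(0,255,0))):
            cv2.drawContours(o,cv2.findContours(q,cv2.RETR_EXTERNAL,cv2.CHAIN_APPROX_NONE)[0],-1,col)
        cv2.imwrite(name,o)
    return x
E
python3 - <<'E'
from h import *
print(arm.read_state()["position"])
x=see("s",(429,-50,-17),name="pics/s1.png")
go([x[0],x[1],13],down(x[2]))
E
```

```text
[516.00651307 -21.48845854 167.82393008]
s [435.53 -47.92 -16.89] 0.803 22722
shift [-0.273  0.162  0.642] turn [0.0051 0.0181 0.034 ] rows>= 3.6
```

arm_command(
  rows=[
    [[-0.36,0.162,0.05],[0.005,0.018,0.034]],
    [[-0.36,0.162,0.05],[0.005,0.018,0.034]],
    [[-0.36,0.162,0.05],[0.005,0.018,0.034]],
    [[-0.36,0.162,0.05],[0.005,0.018,0.034]],
  ],
)

```text
clock: 3.5
position: [425.2, -42.6, 161.7]
ee_rot: [0.989, -0.146, -0.0, 0.0]
contact_force: [0.6, 0.6, 0.6]
gripper_width: 85.6
grasp_force: 0.0
```

Run:
```python
from h import *
s=arm.read_state();print(s["position"],s["joints"].round(2))
for t in(80,95,110):x=see("s",(429,-50,-17),thr=t,name=f"pics/s{t}.png")
go([x[0],x[1],13],down(x[2]))
```

```text
[425.15836574 -42.58535789 161.67223957] [ 0.28  0.12 -0.55 -0.   -0.9   0.99]
s [430.46 -50.13 -17.58] 0.104 5368
s [429.76 -48.76 -16.28] 0.273 5822
s [429.19 -49.65 -16.62] 0.49 10872
shift [0.022 0.024 0.592] turn [ 0.0003  0.0007 -0.0013] rows>= 3.0
```

View pics/s95.png

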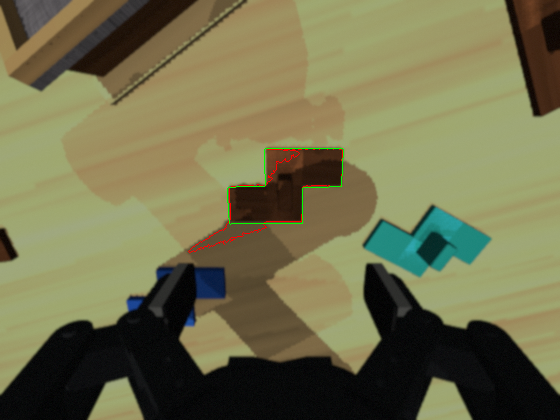

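The image shows the arm's shadow over the dark S at (285,185); the fitted outline sits on it. A mask by colour ratio should be more robust.

```bash
python3 - <<'E'
s=open('h.py').read()
s=s.replace("    return ((g[...,2]<t)&","    return ((g[...,1]<RAT*g[...,2])&(g[...,2]<t)&",1).replace("RECT=","RAT=.78\nRECT=",1)
open('h.py','w').write(s)
E
python3 - <<'E'
from h import *
import h
im,_=arm.get_image("wrist"); print(im[185,240:330:10].tolist(),im[135,270:330:20].tolist(),im[230,200:300:30].tolist())
for r in(.72,.78,.84):
    h.RAT=r; x=see("s",(429,-50,-17),thr=130)
go([x[0],x[1],13],down(x[2]))
E
```

```text
[[44, 67, 78], [49, 74, 87], [40, 61, 74], [13, 26, 43], [21, 39, 64], [11, 22, 38], [10, 25, 42], [38, 59, 74], [38, 60, 74]] [[88, 132, 157], [92, 136, 159], [96, 142, 158]] [[98, 146, 159], [53, 78, 94], [52, 80, 95], [68, 103, 122]]
s [428.45 -48.05 -16.3 ] 0.164 5126
s [428.39 -48.73 -17.46] 0.13 5300
s [427.62 -50.72 -16.93] 0.484 11180
shift [0.026 0.025 0.587] turn [0.0009 0.0017 0.0003] rows>= 2.9
```

Run:
```python
from h import *
import h
for r in(.78,.8,2):
  for t in (70,78,86):
    h.RAT=r; x=see("s",(429,-50,-17),thr=t,r=75)
go([429.8,-49.8,60],down(-16.9));go([429.8,-49.8,14],down(-16.9))
```

```text
s [428.98 -48.31 -16.04] 0.461 4113
s [429.17 -48.92 -17.65] 0.385 4349
s [428.95 -48.39 -16.27] 0.155 5212
s [429.17 -50.11 -17.79] 0.382 4366
s [429.34 -48.41 -17.62] 0.27 4749
s [428.8  -48.67 -16.6 ] 0.242 4853
s [429.09 -49.69 -16.04] 0.406 4286
s [428.99 -48.99 -17.35] 0.359 4436
s [429.23 -50.01 -17.29] 0.192 5067
shift [0.036 0.016 0.399] turn [0.0009 0.0018 0.0001] rows>= 2.0
shift [0.037 0.016 0.583] turn [0.0009 0.0018 0.0001] rows>= 2.9
```

arm_command(
  rows=[
    [[0.034,0.014,0.4],[0.001,0.002,0]],
    [[0.034,0.014,0.4],[0.001,0.002,0]],
    [[0.034,0.014,0.583],[0.001,0.002,0]],
    [[0.034,0.014,0.583],[0.001,0.002,0]],
  ],
)

```text
clock: 4.7
position: [424.4, -50.3, 8.6]
ee_rot: [0.989, -0.147, -0.007, 0.003]
contact_force: [-0.7, -0.1, 0.2]
gripper_width: 85.5
grasp_force: 0.0
```

arm_command(
  rows=[
    [[0,0,0],[0,0,0]],
    [[0,0,0],[0,0,0]],
    [[0,0,0],[0,0,0]],
    [[0,0,0],[0,0,0]],
    [[0,0,0],[0,0,0]],
  ],
  grip=0,
)

```text
clock: 5.2
position: [430.1, -48.8, 15.7]
ee_rot: [0.989, -0.147, 0.002, -0.001]
contact_force: [-8.9, 2.7, 23.7]
gripper_width: 13.2
grasp_force: 59.4
```

arm_command(
  rows=[
    [[0,0,0],[0,0,0]],
    [[0,0,0],[0,0,0]],
    [[0,0,-0.1],[0,0,0]],
    [[0,0,-0.4],[0,0,0]],
    [[0,0,-0.4],[0,0,0]],
  ],
)

```text
clock: 5.7
position: [430.5, -48.9, 117.6]
ee_rot: [0.989, -0.146, 0.003, -0.001]
contact_force: [0.6, -0.2, -0.4]
gripper_width: 13.3
grasp_force: 58.6
```

Run:
```python
from h import *
s=arm.read_state();print(s["position"],R.from_quat(s["ee_rot"]).as_matrix().round(3).tolist(),s["gripper_width"],s["grasp_force"])
im,d=arm.get_image("wrist"); cv2.imwrite("pics/sheld.png",im)
import pickle; pickle.dump((im,d,arm.camera_info("wrist"),s),open("sheld.pkl","wb"))
B=bedR(-163.35); c=np.array([654.6,20,55]);
go(c+B@[0,20,100.],B@FL)
```

```text
[430.49047727 -48.89591094 117.63137065] [[0.957, -0.289, 0.006], [-0.289, -0.957, 0.001], [0.006, -0.003, -1.0]] 13.320103129283535 58.57186317443848
shift [ 0.983 -0.563 -0.069] turn [-0.0492 -0.166  -0.1814] rows>= 5.7
```

View pics/sheld.png

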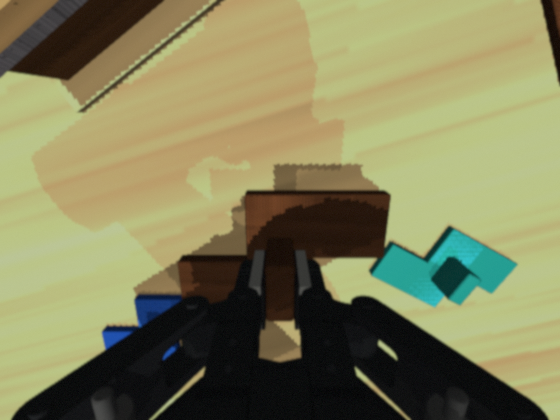

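Block S is held (opening 13 mm, 59 N) and the picture shows it level below the fingers. Next, lift and swing over the bed.

```bash
cat >> h.py <<'E'
B=bedR(-163.35); C=np.array([654.6,20,55]); RB=B@FL
def gob(x,y,z,rot=0,base=None):  # TCP at bed coordinates, tool x down the slope
    go(C+B@np.array([x,y,z],float),RB@R.from_euler("z",rot,degrees=True).as_matrix(),base)
def inbed():
    s=arm.read_state(); T=R.from_quat(s["ee_rot"]).as_matrix()
    print("bed pos",(B.T@(s["position"]-C)).round(2),"rot err deg",np.degrees(R.from_matrix(RB.T@T).as_rotvec()).round(2),"F bed",(B.T@s["contact_force"]).round(1),"grip",round(s["gripper_width"],1),round(s["grasp_force"]),"t",round(s["clock"],2),"j",s["joints"].round(2))
E
python3 - <<'E'
from h import *
gob(-3.7,20,130)
E
```

```text
shift [ 1.045 -0.604 -0.165] turn [-0.0492 -0.166  -0.1814] rows>= 6.1
```

arm_command(
  rows=[
    [[0,0,-0.2],[0,0,0]],
    [[0.5,-0.3,-0.28],[-0.025,-0.08,-0.09]],
    [[0.5,-0.3,-0.28],[-0.025,-0.08,-0.09]],
    [[0.5,-0.3,-0.28],[-0.025,-0.08,-0.09]],
    [[1.0,-0.59,-0.2],[-0.049,-0.166,-0.181]],
  ],
)

```text
clock: 6.25
position: [620.9, -2.2, 181.7]
ee_rot: [0.982, 0.051, -0.177, 0.026]
contact_force: [3.2, -0.4, 0.5]
gripper_width: 12.9
grasp_force: 58.7
```

arm_command(
  rows=[
    [[0,0,0],[0,0,0]],
    [[0,0,0],[0,0,0]],
  ],
)

```text
clock: 6.45
position: [618.9, -1.7, 169.6]
ee_rot: [0.981, 0.049, -0.186, 0.027]
contact_force: [0.5, -0.7, 0.6]
gripper_width: 13.4
grasp_force: 58.6
```

Run:
```python
from h import *
inbed(); gob(-3.7,20,110)
```

```text
bed pos [92.3  10.54 79.09] rot err deg [ 2.76  8.26 10.4 ] F bed [0.1 0.8 0.7] grip 13.4 59 t 6.45 j [ 0.25  0.61  0.19 -0.02 -1.52  1.43]
shift [ 0.398 -0.038 -0.067] turn [-0.0153 -0.0459 -0.0578] rows>= 2.0
```

arm_command(
  rows=[
    [[0.1,0,-0.2],[0,0,0]],
    [[0.398,-0.038,-0.067],[-0.015,-0.046,-0.058]],
    [[0.398,-0.038,-0.067],[-0.015,-0.046,-0.058]],
    [[0.398,-0.038,-0.067],[-0.015,-0.046,-0.058]],
    [[0.398,-0.038,-0.067],[-0.015,-0.046,-0.058]],
  ],
)

```text
clock: 6.95
position: [715.1, 16.7, 156.8]
ee_rot: [0.957, 0.14, -0.251, 0.037]
contact_force: [-0.4, -0.1, 1.3]
gripper_width: 12.7
grasp_force: 58.7
```

arm_command(
  rows=[
    [[0,0,0],[0,0,0]],
  ],
)

```text
clock: 7.05
position: [716.1, 16.3, 162.9]
ee_rot: [0.958, 0.14, -0.247, 0.037]
contact_force: [-0.3, 0.0, 1.3]
gripper_width: 13.1
grasp_force: 58.7
```

Run:
```python
from h import *
inbed(); gob(-3.7,20,40)
im,d=arm.get_image("wrist"); cam=arm.camera_info("wrist")
T=R.from_quat(arm.read_state()["ee_rot"]).as_matrix(); p=arm.read_state()["position"]
Rb=T@np.diag([1.,-1,-1]) # block axes
def ov(off):
    o=im.copy(); m=(sil("s",Rb,p+T@np.array(off),cam)>127).astype(np.uint8)
    cv2.drawContours(o,cv2.findContours(m,cv2.RETR_EXTERNAL,cv2.CHAIN_APPROX_NONE)[0],-1,(0,255,0))
    m=(bedlab((C[0],C[1],-163.35),cam)>127).astype(np.uint8); cv2.drawContours(o,cv2.findContours(m,cv2.RETR_EXTERNAL,cv2.CHAIN_APPROX_NONE)[0],-1,(0,0,255)); return o
cv2.imwrite("pics/s3.png",ov([-.7,0,15.7])[80:300,130:430].repeat(2,0).repeat(2,1))
```

```text
bed pos [  3.89  21.18 122.39] rot err deg [-0.1   1.1   0.06] F bed [ 0.9 -0.1  0.9] grip 13.1 59 t 7.05 j [ 0.26  0.87  0.62  0.02 -1.82  1.61]
shift [ 0.024 -0.005  0.33 ] turn [ 0.0006 -0.0061 -0.0003] rows>= 1.7
```

View pics/s3.png

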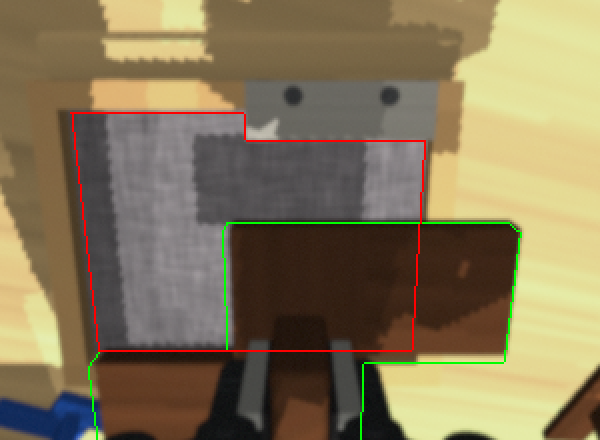

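The picture shows S above the tray, its held outline about 1 mm from the prediction. The low limb faces the cleat side at (340,135). Lower it.

arm_command(
  rows=[
    [[0.02,-0.005,0.2],[0,-0.006,0]],
    [[0.02,-0.005,0.3],[0,-0.006,0]],
    [[0.02,-0.005,0.33],[0,-0.006,0]],
    [[0.02,-0.005,0.33],[0,-0.006,0]],
  ],
)

```text
clock: 7.5
position: [681.3, 7.3, 86.5]
ee_rot: [0.955, 0.14, -0.257, 0.038]
contact_force: [1.3, 0.4, -0.1]
gripper_width: 12.9
grasp_force: 58.6
```

Run:
```python
from h import *
inbed(); gob(-3.7,20,19)
```

```text
bed pos [-3.3  19.78 38.22] rot err deg [-0.06 -0.17  0.02] F bed [-1.2  0.   0.6] grip 12.9 59 t 7.5 j [ 0.26  0.87  0.41  0.02 -1.64  1.6 ]
shift [0.002 0.001 0.077] turn [ 0.0004  0.001  -0.0001] rows>= 0.4
```

arm_command(
  rows=[
    [[0.002,0.001,0.05],[0,0.001,0]],
    [[0.002,0.001,0.08],[0,0.001,0]],
    [[0.002,0.001,0.088],[0,0.001,0]],
    [[0.002,0.001,0.088],[0,0.001,0]],
  ],
)

```text
clock: 7.9
position: [677.2, 5.6, 74.2]
ee_rot: [0.957, 0.142, -0.249, 0.041]
contact_force: [4.0, 5.6, 16.8]
gripper_width: 13.4
grasp_force: 61.6
```

Run:
```python
from h import *
inbed()
```

```text
bed pos [-5.55 20.23 25.41] rot err deg [-0.49  0.77 -0.06] F bed [ 3.7 -4.2 17.3] grip 13.4 62 t 7.9 j [ 0.26  0.86  0.37  0.02 -1.59  1.6 ]
```

arm_command(
  rows=[
    [[-0.01,-0.004,-0.03],[0,0,0]],
    [[-0.01,-0.004,-0.03],[0,0,0]],
  ],
)

```text
clock: 8.1
position: [674.4, 6.5, 75.4]
ee_rot: [0.956, 0.14, -0.254, 0.038]
contact_force: [0.2, 0.6, -0.3]
gripper_width: 13.3
grasp_force: 58.9
```

Run:
```python
from h import *
inbed(); im,d=arm.get_image("wrist"); cv2.imwrite("pics/s4.png",cv2.resize(im[60:280,180:420],None,fx=3,fy=2.7,interpolation=cv2.INTER_CUBIC))
```

```text
bed pos [-2.9  18.62 25.26] rot err deg [-0.08  0.22 -0.02] F bed [-0.5 -0.5 -0.1] grip 13.3 59 t 8.1 j [ 0.26  0.86  0.37  0.02 -1.6   1.6 ]
```

View pics/s4.png

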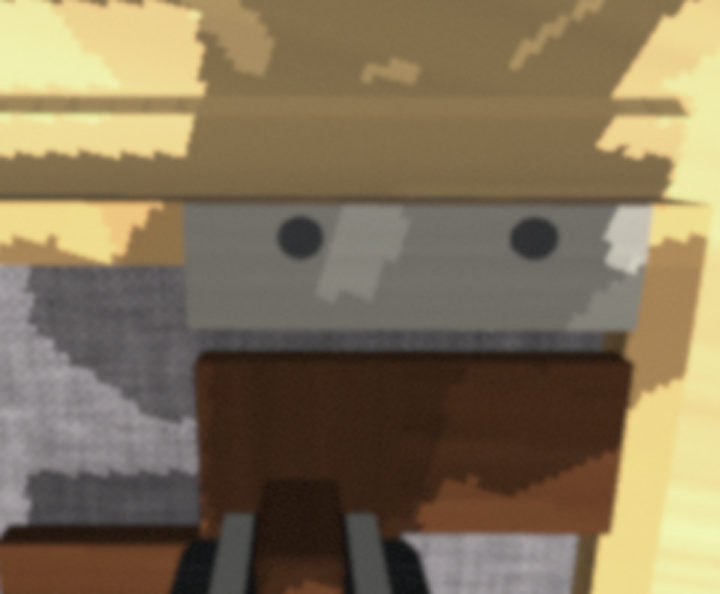

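The picture shows S's limb spanning (197..632) against the cleat's (187..638), so S sits about 0.5 mm too far left and nominal TCP y is 18.1. The gap to the cleat is about 4 mm, so I move 3 mm up the slope and lower.

arm_command(
  rows=[
    [[-0.012,-0.002,0],[0,0,0]],
    [[-0.012,-0.002,0.02],[0,0,0]],
    [[-0.012,-0.002,0.034],[0,0,0]],
    [[-0.012,-0.002,0.034],[0,0,0]],
  ],
)

```text
clock: 8.55
position: [667.1, 4.3, 68.5]
ee_rot: [0.956, 0.14, -0.256, 0.039]
contact_force: [2.5, 0.9, 9.1]
gripper_width: 13.1
grasp_force: 60.5
```

Run:
```python
from h import *
inbed()
```

```text
bed pos [ 0.27 18.63 15.45] rot err deg [-0.16  0.   -0.02] F bed [ 2.3 -0.1  9.2] grip 13.1 61 t 8.55 j [ 0.26  0.86  0.34  0.02 -1.58  1.6 ]
```

arm_command(
  rows=[
    [[0.02,0,-0.002],[0,0,0]],
    [[0.04,-0.001,-0.002],[0,0,0]],
    [[0.06,-0.001,-0.002],[0,0,0]],
    [[0.06,-0.001,-0.002],[0,0,0]],
  ],
)

```text
clock: 8.95
position: [679.2, 7.5, 61.4]
ee_rot: [0.955, 0.14, -0.257, 0.039]
contact_force: [0.6, 0.0, 9.5]
gripper_width: 12.9
grasp_force: 60.4
```

Run:
```python
from h import *
inbed()
```

```text
bed pos [-14.09  18.99  15.5 ] rot err deg [-0.19 -0.18 -0.01] F bed [4.3 0.1 8.5] grip 12.9 60 t 8.95 j [ 0.26  0.88  0.38  0.02 -1.6   1.6 ]
```

arm_command(
  rows=[
    [[0.012,-0.002,0],[0,0,0]],
    [[0.02,-0.002,0],[0,0,0]],
    [[0.026,-0.002,0],[0,0,0]],
    [[0.026,-0.002,0],[0,0,0]],
  ],
)

```text
clock: 9.35
position: [684.0, 9.4, 58.4]
ee_rot: [0.955, 0.14, -0.258, 0.039]
contact_force: [0.6, -0.2, 10.2]
gripper_width: 13.0
grasp_force: 60.4
```

Run:
```python
from h import *
inbed()
```

```text
bed pos [-20.04  18.61  15.54] rot err deg [-0.18 -0.21  0.01] F bed [4.6 0.3 9.1] grip 13.0 60 t 9.35 j [ 0.26  0.9   0.4   0.02 -1.6   1.6 ]
```

arm_command(
  rows=[
    [[0.004,-0.001,0],[0,0,0]],
    [[0.008,-0.001,0],[0,0,0]],
    [[0.012,-0.001,0],[0,0,0]],
    [[0.012,-0.001,0],[0,0,0]],
  ],
)

```text
clock: 9.75
position: [684.5, 9.7, 58.4]
ee_rot: [0.954, 0.14, -0.261, 0.04]
contact_force: [-5.3, -1.4, 14.4]
gripper_width: 13.2
grasp_force: 60.7
```

Run:
```python
from h import *
inbed()
```

```text
bed pos [-20.54  18.42  15.74] rot err deg [-0.18 -0.56  0.06] F bed [12.  -0.1  9.8] grip 13.2 61 t 9.75 j [ 0.26  0.9   0.41  0.02 -1.61  1.6 ]
```

S is against the low rim (12 N at x = -20.5). Relax the push, release, and lift.

arm_command(
  rows=[
    [[-0.007,0,-0.001],[0,0,0]],
    [[-0.007,0,-0.001],[0,0,0]],
  ],
)

```text
clock: 9.95
position: [684.3, 9.6, 58.3]
ee_rot: [0.955, 0.14, -0.258, 0.039]
contact_force: [-0.8, -0.9, 11.5]
gripper_width: 13.3
grasp_force: 60.3
```

arm_command(
  rows=[
    [[0,0,0],[0,0,0]],
    [[0,0,0],[0,0,0]],
    [[0,0,-0.2],[0,0,0]],
    [[0,0,-0.4],[0,0,0]],
    [[0,0,-0.56],[0,0,0]],
  ],
  grip=0.5,
)

```text
clock: 10.45
position: [752.6, 31.3, 177.6]
ee_rot: [0.955, 0.14, -0.258, 0.038]
contact_force: [1.7, 1.0, 0.3]
gripper_width: 42.6
grasp_force: 0.0
```

arm_command(
  rows=[
    [[0,0,0],[0,0,0]],
    [[0,0,0],[0,0,0]],
  ],
  grip=1,
)

```text
clock: 10.65
position: [752.2, 31.7, 174.8]
ee_rot: [0.955, 0.14, -0.258, 0.037]
contact_force: [0.4, 0.5, -0.6]
gripper_width: 70.2
grasp_force: 0.0
```

Run:
```python
from h import *
import pickle
inbed(); im,d=arm.get_image("wrist"); cam=arm.camera_info("wrist"); pickle.dump((im,d,cam,arm.read_state()),open("s5.pkl","wb"))
cv2.imwrite("pics/s5.png",cv2.resize(im[80:300,140:440],None,fx=2.6,fy=2.6,interpolation=cv2.INTER_CUBIC))
go([496,-315.6,160],down(11.2)); go([600,-180,230],down(13))
```

```text
bed pos [-24.02  16.74 152.19] rot err deg [ 0.02 -0.22 -0.04] F bed [-0.8 -0.4 -0.3] grip 70.2 0 t 10.65 j [ 0.26  0.97  0.85  0.02 -1.98  1.6 ]
shift [-1.16   1.037  0.743] turn [0.0078 0.1688 0.0297] rows>= 8.6
shift [-0.824  0.637  0.221] turn [0.0051 0.1689 0.02  ] rows>= 5.3
```

View pics/s5.png

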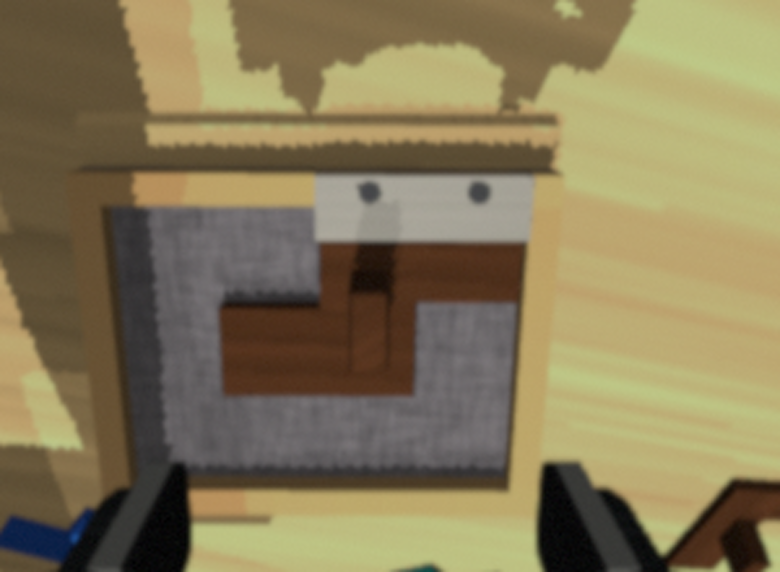

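The picture shows S flat in place: its limb is under the cleat at (420,270), y edges on the cleat's ends and the other limb at (320,350). That was my last allowed picture, so from here I work from fits and forces.

arm_command(
  rows=[
    [[-0.3,0.3,-0.05],[0.002,0.05,0.01]],
    [[-0.6,0.5,0.1],[0.005,0.169,0.02]],
    [[-0.82,0.64,0.22],[0.005,0.169,0.02]],
    [[-0.82,0.64,0.22],[0.005,0.169,0.02]],
    [[-0.82,0.64,0.22],[0.005,0.169,0.02]],
  ],
  grip=1,
)

```text
clock: 11.2
position: [609.9, -165.3, 228.1]
ee_rot: [0.994, 0.113, 0.001, -0.0]
contact_force: [1.2, 0.1, 1.6]
gripper_width: 85.5
grasp_force: 0.0
```

arm_command(
  rows=[
    [[0,0,0],[0,0,0]],
    [[0,0,0],[0,0,0]],
  ],
)

```text
clock: 11.4
position: [613.4, -164.6, 227.7]
ee_rot: [0.994, 0.112, 0.001, 0.0]
contact_force: [1.3, -0.2, 1.2]
gripper_width: 85.2
grasp_force: 0.0
```

```bash
cat >> h.py <<'E'
def fitbed(k,im,cam,x0,thr=100,rat=.72,flip=1,drop=()):
    # block lying on bed floor: bed x,y,yaw(deg rel. nominal); cleat hides
    g=im.astype(int); m=((g[...,2]<thr)&(g[...,1]<rat*g[...,2])).astype(np.uint8)*255
    z=np.zeros_like(m); u,v=proj((B@np.array([x0[0],x0[1],10.])+C)[None],cam)[0].astype(int)
    fl=cv2.dilate(bedlab((C[0],C[1],-163.35),cam),np.ones((5,5)))
    m=cv2.medianBlur(cv2.bitwise_and(m,fl),5); 
    D=np.diag([flip,flip,1.])
    cl=bedmask((-72,-48,0,80),13,16,cam)
    def ren(v): 
        s=sil(k,B@D@R.from_euler("z",v[2],degrees=True).as_matrix(),C+B@np.array([v[0],v[1],0]),cam); s[cl>0]=0; return s
    if drop: 
        for r in drop: m[r>0]=0
    m[cl>0]=0; mf=cv2.GaussianBlur(m.astype(np.float32),(0,0),1)
    f=lambda v:np.abs(cv2.GaussianBlur(ren(v).astype(np.float32),(0,0),1)-mf).sum()/mf.sum()
    v0=np.array(x0,float); r=minimize(f,v0,method="Nelder-Mead",options=dict(initial_simplex=v0+np.array([[0,0,0],[5,0,0],[0,5,0],[0,0,4]]),xatol=.02,fatol=1e-5))
    return r.x.round(2),round(r.fun,3)
def bedmask(r,z0,z1,cam):
    m=np.zeros((420,560),np.uint8); cv2.fillConvexPoly(m,cv2.convexHull(np.round(proj(corners(r,z0,z1)@B.T+C,cam)*16).astype(np.int32)),255,cv2.LINE_8,4); return m
E
python3 - <<'E'
from h import *
import pickle
im,d,cam,s=pickle.load(open("s5.pkl","rb"))
for t in(80,100,120): print(fitbed("s",im,cam,(-20,20,0),t))
print(arm.read_state()["position"],arm.read_state()["joints"].round(2)); go([496,-315.6,160],down(11.2))
E
```

```text
(array([-30.26,  20.54,  -1.08]), np.float64(0.906))
(array([-23.09,  19.28,  -0.44]), np.float64(0.121))
(array([-23.09,  19.28,  -0.44]), np.float64(0.121))
[ 613.40892295 -164.60384796  227.6667584 ] [-0.01  0.4   0.03 -0.   -1.19  1.8 ]
shift [-0.593  0.484  0.27 ] turn [ 0.0001 -0.0005  0.0093] rows>= 4.1
```

arm_command(
  rows=[
    [[-0.593,0.484,0.27],[0,0,0.009]],
    [[-0.593,0.484,0.27],[0,0,0.009]],
    [[-0.593,0.484,0.27],[0,0,0.009]],
    [[-0.593,0.484,0.27],[0,0,0.009]],
    [[-0.593,0.484,0.27],[0,0,0.009]],
  ],
)

```text
clock: 11.9
position: [494.1, -315.9, 155.9]
ee_rot: [0.995, 0.097, -0.002, -0.002]
contact_force: [-0.3, 0.9, -0.3]
gripper_width: 85.5
grasp_force: 0.0
```

arm_command(
  rows=[
    [[0,0,0],[0,0,0]],
    [[0,0,0],[0,0,0]],
  ],
)

```text
clock: 12.1
position: [499.8, -314.0, 160.0]
ee_rot: [0.995, 0.1, 0.002, 0.0]
contact_force: [0.5, 0.6, -0.2]
gripper_width: 85.6
grasp_force: 0.0
```

Run:
```python
from h import *
import h
print(arm.read_state()["position"],arm.read_state()["joints"].round(2))
im,d=arm.get_image("wrist"); cam=arm.camera_info("wrist")
cv2.imwrite("pics/a1.png",im); g=im.astype(int); u,v=proj(np.array([[496,-315.6,10.]]),cam)[0].astype(int); print(u,v)
for t,r in((70,.78),(80,.74),(90,.72),(110,.7),(110,.74)):
    m=((g[...,2]<t)&(g[...,1]<r*g[...,2])).astype(np.uint8)*255
    m=comp(cv2.medianBlur(m,5),u,v,110); print(t,r,(m>0).sum(),fit("a",m,cam,(496,-315.6,-168.8)))
```

```text
[ 499.75458367 -313.96750329  159.96764585] [-0.29  0.38 -0.18 -0.   -1.    2.06]
279 197
70 0.78 3190 (array([ 485.6286409 , -317.83279041, -170.35396922]), np.float64(0.7483067512512207))
80 0.74 4644 (array([ 494.66495803, -315.78552685, -166.3582959 ]), np.float64(0.22624754905700684))
90 0.72 4811 (array([ 495.09743439, -316.26781245, -167.56598597]), np.float64(0.18423739075660706))
110 0.7 4906 (array([ 495.19280782, -315.46393762, -168.14884383]), np.float64(0.16256126761436462))
110 0.74 5019 (array([ 495.93831627, -315.84264018, -169.4004385 ]), np.float64(0.13763369619846344))
```

```bash
cat >> h.py <<'E'
def best(k,im,cam,x0):
    g=im.astype(int); u,v=proj(np.array([[x0[0],x0[1],10.]]),cam)[0].astype(int); out=[]
    for t in(80,100,120,140):
        for r in(.74,.78,.8,.82):
            m=((g[...,2]<t)&(g[...,1]<r*g[...,2])).astype(np.uint8)*255
            m=comp(cv2.medianBlur(m,5),u,v,110); x,e=fit(k,m,cam,x0); out.append((round(e,3),t,r,x.round(2).tolist()))
    out.sort(key=lambda a:a[0]); return out
E
python3 - <<'E'
from h import *
im=cv2.imread("pics/a1.png"); cam=arm.camera_info("wrist")
for o in best("a",im,cam,(496,-315.6,-168.8))[:5]: print(o)
go([496,-315.8,50],down(11.1)); go([496,-315.8,18],down(11.1))
E
```

```text
(np.float64(0.079), 120, 0.82, [496.06, -315.54, -167.79])
(np.float64(0.079), 140, 0.82, [496.06, -315.54, -167.79])
(np.float64(0.091), 100, 0.82, [496.14, -315.63, -167.87])
(np.float64(0.095), 120, 0.8, [496.16, -315.68, -167.8])
(np.float64(0.095), 140, 0.8, [496.16, -315.68, -167.8])
shift [-0.019  0.004  0.441] turn [ 0.0004 -0.0012  0.0023] rows>= 2.2
shift [-0.02   0.004  0.569] turn [ 0.0004 -0.0012  0.0023] rows>= 2.8
```

arm_command(
  rows=[
    [[-0.019,0.004,0.3],[0,-0.001,-0.004]],
    [[-0.019,0.004,0.45],[0,-0.001,-0.004]],
    [[-0.019,0.004,0.54],[0,-0.001,-0.004]],
    [[-0.019,0.004,0.567],[0,-0.001,-0.004]],
    [[-0.019,0.004,0.567],[0,-0.001,-0.004]],
  ],
)

```text
clock: 12.65
position: [495.6, -316.0, 18.3]
ee_rot: [0.994, 0.107, -0.0, 0.0]
contact_force: [-0.2, 0.7, 0.6]
gripper_width: 85.1
grasp_force: 0.0
```

arm_command(
  rows=[
    [[0,0,0],[0,0,0]],
    [[0,0,0],[0,0,0]],
    [[0,0,0],[0,0,0]],
    [[0,0,0],[0,0,0]],
    [[0,0,0],[0,0,0]],
  ],
  grip=0,
)

```text
clock: 13.15
position: [495.0, -316.9, 19.7]
ee_rot: [0.994, 0.105, 0.001, 0.001]
contact_force: [-5.7, 4.7, 14.6]
gripper_width: 12.6
grasp_force: 60.4
```

arm_command(
  rows=[
    [[0,0,0],[0,0,0]],
    [[0,0,-0.1],[0,0,0]],
    [[0,0,-0.3],[0,0,0]],
    [[0,0,-0.5],[0,0,0]],
    [[0,0,-0.65],[0,0,0]],
  ],
)

```text
clock: 13.65
position: [495.0, -317.0, 184.4]
ee_rot: [0.994, 0.106, 0.002, 0.001]
contact_force: [-0.1, -0.3, -0.5]
gripper_width: 13.0
grasp_force: 59.7
```

Run:
```python
from h import *
gob(-10,-56,125); inbed(); print(arm.read_state()["position"])
```

```text
shift [ 1.173 -1.43   0.104] turn [-0.0057 -0.1674 -0.0249] rows>= 9.3
bed pos [280.74 277.11 -12.7 ] rot err deg [ 1.02 30.13  4.48] F bed [-0.1  0.2 -0.5] grip 13.0 60 t 13.65 j [-0.29  0.36 -0.16  0.   -1.05  2.08]
[ 494.97888693 -316.97516596  184.37292741]
```

arm_command(
  rows=[
    [[0.62,-0.76,-0.05],[0,-0.08,-0.012]],
    [[0.62,-0.76,-0.05],[0,-0.08,-0.012]],
    [[0.62,-0.76,-0.05],[0,-0.08,-0.012]],
    [[0.62,-0.76,-0.05],[0,-0.08,-0.012]],
    [[0.62,-0.76,-0.05],[0,-0.08,-0.012]],
  ],
)

```text
clock: 14.15
position: [606.9, -96.0, 193.0]
ee_rot: [0.984, 0.124, -0.125, 0.014]
contact_force: [0.3, -1.3, -1.7]
gripper_width: 12.4
grasp_force: 59.7
```

Run:
```python
from h import *
gob(-5,-57.9,115); inbed()
```

```text
shift [ 0.561 -0.644  0.027] turn [-0.0062 -0.0866 -0.0118] rows>= 4.3
bed pos [137.36  97.51  80.07] rot err deg [ 1.11 15.58  2.12] F bed [-0.8  1.3 -1.5] grip 12.4 60 t 14.15 j [ 0.12  0.52  0.09  0.03 -1.39  1.69]
```

arm_command(
  rows=[
    [[0.2,-0.25,-0.06],[0,-0.04,0]],
    [[0.56,-0.644,0.027],[-0.006,-0.087,-0.012]],
    [[0.56,-0.644,0.027],[-0.006,-0.087,-0.012]],
    [[0.56,-0.644,0.027],[-0.006,-0.087,-0.012]],
    [[0.56,-0.644,0.027],[-0.006,-0.087,-0.012]],
  ],
)

```text
clock: 14.65
position: [696.7, 95.9, 147.9]
ee_rot: [0.955, 0.142, -0.259, 0.038]
contact_force: [-0.2, -0.7, -0.1]
gripper_width: 13.0
grasp_force: 59.7
```

arm_command(
  rows=[
    [[0,0,0],[0,0,0]],
    [[0,0,0],[0,0,0]],
  ],
)

```text
clock: 14.85
position: [696.2, 90.6, 152.2]
ee_rot: [0.955, 0.14, -0.257, 0.038]
contact_force: [-0.3, -0.4, -0.6]
gripper_width: 12.8
grasp_force: 59.7
```

Run:
```python
from h import *
gob(-5.5,-57.9,60);inbed()
```

```text
shift [ 0.009 -0.009  0.217] turn [-0.      0.0006  0.0001] rows>= 1.1
bed pos [ -3.45 -55.74 114.21] rot err deg [ 0.   -0.11 -0.01] F bed [ 0.   0.3 -0.7] grip 12.8 60 t 14.85 j [ 0.35  0.86  0.59 -0.03 -1.82  1.52]
```

arm_command(
  rows=[
    [[0.009,-0.009,0.19],[0,0,0]],
    [[0.009,-0.009,0.217],[0,0,0]],
    [[0.009,-0.009,0.217],[0,0,0]],
    [[0.009,-0.009,0.217],[0,0,0]],
  ],
)

```text
clock: 15.25
position: [673.4, 85.0, 107.3]
ee_rot: [0.956, 0.139, -0.254, 0.037]
contact_force: [-0.5, -0.0, 0.0]
gripper_width: 12.6
grasp_force: 59.7
```

Run:
```python
from h import *
import pickle
inbed(); im,d,P=cloud("wrist"); pickle.dump((im,d,P,arm.camera_info("wrist")),open("a2.pkl","wb"))
Q=(P-C)@B; z=Q[...,2]
print("hist",[(a,int(((z>a)&(z<=a+2)&(Q[...,0]<-15)&(Q[...,0]>-75)&(abs(Q[...,1])<95)).sum())) for a in range(-4,64,2)])
```

```text
bed pos [ -5.57 -56.86  63.63] rot err deg [-0.01  0.23  0.06] F bed [ 0.5 -0.1 -0.2] grip 12.6 60 t 15.25 j [ 0.35  0.85  0.44 -0.03 -1.69  1.51]
hist [(-4, 65), (-2, 1155), (0, 645), (2, 112), (4, 94), (6, 156), (8, 2115), (10, 3801), (12, 1746), (14, 3133), (16, 1341), (18, 56), (20, 48), (22, 51), (24, 53), (26, 58), (28, 46), (30, 59), (32, 65), (34, 54), (36, 61), (38, 61), (40, 88), (42, 638), (44, 123), (46, 118), (48, 71), (50, 127), (52, 6347), (54, 3181), (56, 33), (58, 40), (60, 30), (62, 41)]
```

```bash
cat > ext.py <<'E'
from h import *
def ext(Q,zr,xr,yr,ax):
    # per-line extents along axis ax (0:x,1:y), robust median of min and max; lines = image rows (y) or columns (x)
    m=(Q[...,2]>zr[0])&(Q[...,2]<zr[1])&(Q[...,0]>xr[0])&(Q[...,0]<xr[1])&(Q[...,1]>yr[0])&(Q[...,1]<yr[1])
    V=Q[...,ax]; A=m if ax==1 else m.T; V=V if ax==1 else V.T
    lo=[];hi=[]
    for a,v in zip(A,V):
        if a.sum()>8: lo.append(v[a].min()); hi.append(v[a].max())
    return np.round([np.median(lo),np.median(hi),len(lo)],2) if lo else None
E
python3 - <<'E'
from ext import *
import pickle
im,d,P,cam=pickle.load(open("a2.pkl","rb")); Q=(P-C)@B
print("foot y",ext(Q,(51,57),(-58,-20),(-100,20),1))
print("foot x",ext(Q,(51,57),(-75,-16),(-35,-8),0))
print("cleat y",ext(Q,(14,18),(-68,-52),(-20,100),1), "x",ext(Q,(14,18),(-80,-40),(10,75),0))
print("right rim y",ext(Q,(10,14),(-55,20),(-110,-70),1),"left",ext(Q,(10,14),(-40,50),(70,110),1))
print("S y row2",ext(Q,(8,12),(-46,-25),(-20,100),1),"low rim x",ext(Q,(10,14),(-85,-50),(-70,-10),0))
print("S limb x hi",ext(Q,(8,12),(-60,10),(45,75),0))
E
```

```text
foot y [-78.71  -1.74  68.  ]
foot x [-57.5  -20.43  53.  ]
cleat y [-0.67 79.1  25.  ] x [-71.68 -48.49 103.  ]
right rim y [-92.45 -85.57 100.  ] left [ 78.78  90.81 113.  ]
S y row2 [15.19 90.9  30.  ] low rim x [-72.08 -60.48  91.  ]
S limb x hi [-46.57 -22.98  46.  ]
```

Depth extents give a's foot relative to the cleat: about 1.2 mm more down the slope and 0.7 mm right is needed. Lower.

Run:
```python
from h import *
gob(-7,-57.6,36); gob(-7,-57.6,19.5)
```

```text
shift [ 0.004 -0.002  0.112] turn [ 0.     -0.0016 -0.0002] rows>= 0.6
shift [ 0.004 -0.002  0.178] turn [ 0.     -0.0016 -0.0002] rows>= 0.9
```

arm_command(
  rows=[
    [[0.004,-0.002,0.06],[0,-0.001,0]],
    [[0.004,-0.002,0.1],[0,-0.001,0]],
    [[0.004,-0.002,0.1],[0,-0.001,0]],
    [[0.004,-0.002,0.1],[0,-0.001,0]],
  ],
)

```text
clock: 15.7
position: [661.0, 82.9, 83.3]
ee_rot: [0.955, 0.14, -0.257, 0.038]
contact_force: [0.7, 0.2, -0.7]
gripper_width: 12.9
grasp_force: 59.7
```

Run:
```python
from ext import *
inbed(); gob(-7,-57.6,19.5)
im,d,P=cloud("wrist"); Q=(P-C)@B
print("foot y",ext(Q,(19.5,30),(-58,-22),(-100,20),1),"foot x",ext(Q,(19.5,30),(-75,-16),(-35,-8),0))
print("cleat y",ext(Q,(14,18),(-68,-52),(-20,100),1), "x",ext(Q,(14,18),(-80,-40),(10,75),0))
```

```text
bed pos [ -6.75 -58.43  36.62] rot err deg [-0.01 -0.14 -0.  ] F bed [-1.   0.  -0.2] grip 12.9 60 t 15.7 j [ 0.35  0.85  0.38 -0.03 -1.63  1.52]
shift [0.001 0.003 0.068] turn [0.     0.0008 0.    ] rows>= 0.3
foot y [-80.01  -2.6   64.  ] foot x [-58.49 -21.31  52.  ]
cleat y [-0.36 79.45 29.  ] x [-71.49 -48.23 121.  ]
```

arm_command(
  rows=[
    [[0,0.003,0],[0,0.001,0]],
    [[0,0.003,0.03],[0,0.001,0]],
    [[0,0.003,0.05],[0,0.001,0]],
    [[0,0.003,0.068],[0,0.001,0]],
    [[0,0.003,0.068],[0,0.001,0]],
  ],
)

```text
clock: 16.25
position: [653.0, 79.9, 68.8]
ee_rot: [0.956, 0.14, -0.255, 0.038]
contact_force: [1.9, 1.6, 1.7]
gripper_width: 12.8
grasp_force: 60.3
```

Run:
```python
from ext import *
inbed();
```

```text
bed pos [ -6.66 -57.85  19.8 ] rot err deg [-0.03  0.1  -0.02] F bed [-1.1 -0.9  2.7] grip 12.8 60 t 16.25 j [ 0.35  0.84  0.34 -0.03 -1.58  1.52]
```

arm_command(
  rows=[
    [[0.004,-0.003,0.001],[0,0,0]],
    [[0.008,-0.006,0.001],[0,0,0]],
    [[0.008,-0.006,0.001],[0,0,0]],
  ],
)

```text
clock: 16.55
position: [653.7, 80.7, 68.4]
ee_rot: [0.956, 0.14, -0.257, 0.038]
contact_force: [-0.3, -1.5, 7.0]
gripper_width: 12.9
grasp_force: 60.6
```

Run:
```python
from ext import *
inbed();
```

```text
bed pos [ -7.59 -58.43  19.83] rot err deg [-0.08 -0.07  0.03] F bed [4.1 1.4 5.7] grip 12.9 61 t 16.55 j [ 0.35  0.85  0.34 -0.03 -1.59  1.52]
```

arm_command(
  rows=[
    [[0.005,-0.002,0],[0,0,0]],
    [[0.005,-0.002,0],[0,0,0]],
    [[0.001,0,0],[0,0,0]],
  ],
)

```text
clock: 16.85
position: [654.2, 80.9, 68.0]
ee_rot: [0.956, 0.14, -0.256, 0.038]
contact_force: [2.9, -0.2, 4.6]
gripper_width: 13.0
grasp_force: 60.5
```

arm_command(
  rows=[
    [[0,0,0],[0,0,0]],
    [[0,0,0],[0,0,0]],
    [[0,0,-0.2],[0,0,0]],
    [[0,0,-0.4],[0,0,0]],
    [[0,0,-0.56],[0,0,0]],
  ],
  grip=0.5,
)

```text
clock: 17.35
position: [721.4, 102.0, 190.0]
ee_rot: [0.956, 0.14, -0.256, 0.038]
contact_force: [2.1, 0.6, -0.0]
gripper_width: 42.5
grasp_force: 0.0
```

arm_command(
  rows=[
    [[0,0.2,0],[0,0,0]],
    [[0,0.2,0],[0,0,0]],
    [[0,0.2,0],[0,0,0]],
  ],
  grip=1,
)

```text
clock: 17.65
position: [734.8, 52.5, 186.0]
ee_rot: [0.955, 0.139, -0.258, 0.037]
contact_force: [-0.1, 0.1, -0.0]
gripper_width: 83.2
grasp_force: 0.0
```

Run:
```python
from ext import *
import pickle
inbed(); im,d,P=cloud("wrist"); Q=(P-C)@B; pickle.dump((im,d,P,arm.camera_info("wrist")),open("ab.pkl","wb"))
print("cleat y",ext(Q,(14,18),(-68,-52),(-20,100),1), "x",ext(Q,(14,18),(-80,-40),(10,75),0))
print("a limb y",ext(Q,(8,11.5),(25,50),(-79,0),1),"a x",ext(Q,(8,11.5),(-65,62),(-77,-66),0))
print("S right limb x",ext(Q,(8,11.5),(-15,40),(-30,-5),0),"S row1 y",ext(Q,(8,11.5),(5,15),(-30,78),1),"S low limb x hi",ext(Q,(8,11.5),(-60,10),(45,75),0))
print("floor y row0",ext(Q,(-3,4),(28,55),(-60,100),1),"floor x col1",ext(Q,(-3,4),(-30,80),(-30,30),0),"col0",ext(Q,(-3,4),(-30,80),(50,75),0))
print("top rim x",ext(Q,(10,14),(50,90),(-30,60),0),"left rim y",ext(Q,(10,14),(-10,50),(70,110),1))
print("heights a",np.nanmedian(Q[...,2][(abs(Q[...,0]-40)<10)&(abs(Q[...,1]+60)<10)]),np.nanmedian(Q[...,2][(abs(Q[...,0]+40)<10)&(abs(Q[...,1]+15)<10)]))
go([493,320,230],down(-97.5))
```

```text
bed pos [ -9.13  -8.15 156.59] rot err deg [ 0.13 -0.19  0.09] F bed [ 0.  -0.1 -0.1] grip 83.2 0 t 17.65 j [ 0.29  0.92  0.79 -0.   -1.96  1.57]
cleat y [-1.13 78.45 17.  ] x [-71.42 -48.03  69.  ]
a limb y [-78.5  -43.68  22.  ] a x [-63.63  59.6   17.  ]
S right limb x [-14.5  17.   24. ] S row1 y [-29.79  36.5    9.  ] S low limb x hi [-46.13 -21.9   31.  ]
floor y row0 [-43.28  78.51  23.  ] floor x col1 [21.72 60.61 55.  ] col0 [-18.37  60.77  27.  ]
top rim x [60.48 71.85 81.  ] left rim y [78.59 89.87 54.  ]
heights a 9.736703273015777 9.78094854057788
shift [-0.625 -1.298  0.163] turn [0.1662 0.1082 0.617 ] rows>= 13.6
```

a is seated, and the pocket left for b measures about 121 x 40 mm clear. On to b.

arm_command(
  rows=[
    [[-0.1,-0.2,-0.1],[0.04,0.03,0.15]],
    [[-0.43,-0.88,0.1],[0.08,0.05,0.3]],
    [[-0.43,-0.88,0.1],[0.08,0.05,0.3]],
    [[-0.43,-0.88,0.1],[0.08,0.05,0.3]],
    [[-0.43,-0.88,0.1],[0.08,0.05,0.3]],
  ],
)

```text
clock: 18.2
position: [571.6, 233.2, 219.7]
ee_rot: [0.956, -0.228, -0.182, 0.027]
contact_force: [0.0, 1.4, -0.1]
gripper_width: 85.3
grasp_force: 0.0
```

Run:
```python
from h import *
print(arm.read_state()["position"],arm.read_state()["joints"].round(2)); go([492.5,321,165],down(-97.4))
```

```text
[571.56380543 233.19185802 219.74640288] [ 0.54  0.56  0.29 -0.21 -1.61  0.59]
shift [-0.345 -0.209  0.329] turn [0.1055 0.0681 0.3874] rows>= 8.5
```

arm_command(
  rows=[
    [[-0.345,-0.209,0.329],[0.106,0.068,0.387]],
    [[-0.345,-0.209,0.329],[0.106,0.068,0.387]],
    [[-0.345,-0.209,0.329],[0.106,0.068,0.387]],
    [[-0.345,-0.209,0.329],[0.106,0.068,0.387]],
    [[-0.345,-0.209,0.329],[0.106,0.068,0.387]],
  ],
)

```text
clock: 18.7
position: [492.5, 319.8, 164.8]
ee_rot: [0.825, -0.56, -0.08, 0.012]
contact_force: [0.2, -0.3, -0.7]
gripper_width: 85.6
grasp_force: 0.0
```

Run:
```python
from h import *
print(arm.read_state()["position"],arm.read_state()["joints"].round(2)); go([492.5,321,165],down(-97.4))
```

```text
[492.45315795 319.82938518 164.84860306] [ 0.77  0.42 -0.06 -0.17 -1.15 -0.32]
shift [-0.004 -0.002 -0.   ] turn [0.0435 0.0281 0.1612] rows>= 3.5
```

arm_command(
  rows=[
    [[-0.004,-0.002,0],[0.044,0.028,0.161]],
    [[-0.004,-0.002,0],[0.044,0.028,0.161]],
    [[-0.004,-0.002,0],[0.044,0.028,0.161]],
    [[-0.004,-0.002,0],[0.044,0.028,0.161]],
    [[-0.004,-0.002,0],[0.044,0.028,0.161]],
  ],
)

```text
clock: 19.2
position: [492.9, 320.4, 165.0]
ee_rot: [-0.662, 0.749, 0.0, 0.001]
contact_force: [-0.8, 0.1, -0.9]
gripper_width: 85.4
grasp_force: 0.0
```

Run:
```python
from h import *
print(arm.read_state()["position"],arm.read_state()["joints"].round(2))
im,d=arm.get_image("wrist"); cam=arm.camera_info("wrist")
o=best("b",im,cam,(492.5,321,-97.4))
for q in o[:3]: print(q)
x=o[0][3]; go([x[0],x[1],18],down(x[2]))
```

```text
[492.8701553  320.37632397 165.03211996] [ 0.85  0.38 -0.18 -0.   -1.01 -0.97]
(np.float64(0.091), 120, 0.82, [494.34, 321.91, -97.64])
(np.float64(0.091), 140, 0.82, [494.34, 321.91, -97.64])
(np.float64(0.093), 100, 0.82, [494.77, 321.85, -98.98])
shift [-0.005 -0.003  0.589] turn [0.     0.0007 0.0034] rows>= 2.9
```

arm_command(
  rows=[
    [[-0.005,-0.003,0.3],[0,0.001,0.003]],
    [[-0.005,-0.003,0.45],[0,0.001,0.003]],
    [[-0.005,-0.003,0.55],[0,0.001,0.003]],
    [[-0.005,-0.003,0.588],[0,0.001,0.003]],
    [[-0.005,-0.003,0.588],[0,0.001,0.003]],
  ],
)

```text
clock: 19.75
position: [495.5, 320.9, 17.2]
ee_rot: [-0.658, 0.753, -0.001, -0.001]
contact_force: [-0.1, 0.2, 0.4]
gripper_width: 85.3
grasp_force: 0.0
```

arm_command(
  rows=[
    [[0,0,0],[0,0,0]],
    [[0,0,0],[0,0,0]],
    [[0,0,0],[0,0,0]],
    [[0,0,0],[0,0,0]],
    [[0,0,0],[0,0,0]],
  ],
  grip=0,
)

```text
clock: 20.25
position: [496.0, 321.6, 19.4]
ee_rot: [-0.658, 0.753, -0.0, 0.001]
contact_force: [-7.1, -2.3, 14.4]
gripper_width: 13.1
grasp_force: 60.5
```

arm_command(
  rows=[
    [[0,0,0],[0,0,0]],
    [[0,0,-0.1],[0,0,0]],
    [[0,0,-0.3],[0,0,0]],
    [[0,0,-0.5],[0,0,0]],
    [[0,0,-0.75],[0,0,0]],
  ],
)

```text
clock: 20.75
position: [495.1, 321.0, 194.8]
ee_rot: [-0.658, 0.753, -0.001, -0.001]
contact_force: [1.4, 0.4, -1.0]
gripper_width: 12.8
grasp_force: 59.3
```

Run:
```python
from h import *
gob(40,30,125); inbed(); print(arm.read_state()["position"])
```

```text
shift [ 1.17  -0.946  0.048] turn [-0.1654 -0.1072 -0.6191] rows>= 13.6
bed pos [ 127.52 -334.06   87.76] rot err deg [ 29.77  19.29 111.43] F bed [-1.8 -0.  -0.1] grip 12.8 59 t 20.75 j [ 0.85  0.35 -0.13  0.   -1.08 -0.99]
[495.12023299 320.98135817 194.76101573]
```

arm_command(
  rows=[
    [[0.3,-0.25,-0.06],[-0.04,-0.03,-0.2]],
    [[0.72,-0.58,-0.03],[-0.08,-0.05,-0.31]],
    [[0.72,-0.58,-0.03],[-0.08,-0.05,-0.31]],
    [[0.72,-0.58,-0.03],[-0.08,-0.05,-0.31]],
    [[0.72,-0.58,-0.03],[-0.08,-0.05,-0.31]],
  ],
)

```text
clock: 21.25
position: [608.1, 134.7, 201.0]
ee_rot: [0.855, -0.51, -0.091, 0.015]
contact_force: [1.9, 0.7, -1.3]
gripper_width: 12.7
grasp_force: 59.3
```

Run:
```python
from h import *
gob(45,28,115); inbed(); print(arm.read_state()["position"])
```

```text
shift [ 0.624 -0.001  0.008] turn [-0.1111 -0.0766 -0.4193] rows>= 9.2
bed pos [  83.15 -123.25  120.57] rot err deg [20.   13.79 75.48] F bed [-2.4 -0.1 -0.1] grip 12.7 59 t 21.25 j [ 0.41  0.48  0.13 -0.13 -1.35  0.12]
[608.05391331 134.72703146 200.99139874]
```

arm_command(
  rows=[
    [[0.2,0,-0.1],[-0.05,-0.035,-0.2]],
    [[0.624,0,-0.05],[-0.111,-0.077,-0.419]],
    [[0.624,0,-0.05],[-0.111,-0.077,-0.419]],
    [[0.624,0,-0.05],[-0.111,-0.077,-0.419]],
    [[0.624,0,-0.05],[-0.111,-0.077,-0.419]],
  ],
)

```text
clock: 21.75
position: [681.5, -5.2, 189.0]
ee_rot: [0.966, -0.171, -0.193, 0.029]
contact_force: [-0.4, 1.1, -1.0]
gripper_width: 12.6
grasp_force: 59.3
```

arm_command(
  rows=[
    [[0,0,0],[0,0,0]],
  ],
)

```text
clock: 21.85
position: [681.6, -2.1, 188.7]
ee_rot: [0.966, -0.172, -0.192, 0.029]
contact_force: [-0.3, 0.5, -0.9]
gripper_width: 13.0
grasp_force: 59.3
```

Run:
```python
from h import *
gob(42,28,115); inbed()
```

```text
shift [ 0.022 -0.013  0.047] turn [-0.0515 -0.0343 -0.1943] rows>= 4.3
bed pos [ 49.96  28.87 125.54] rot err deg [ 9.28  6.17 34.97] F bed [-0.4 -0.6 -0.9] grip 13.0 59 t 21.85 j [ 0.2   0.72  0.47 -0.08 -1.7   1.03]
```

arm_command(
  rows=[
    [[0.022,-0.013,0.04],[-0.052,-0.034,-0.194]],
    [[0.022,-0.013,0.04],[-0.052,-0.034,-0.194]],
    [[0.022,-0.013,0.04],[-0.052,-0.034,-0.194]],
    [[0.022,-0.013,0.04],[-0.052,-0.034,-0.194]],
    [[0.022,-0.013,0.04],[-0.052,-0.034,-0.194]],
  ],
)

```text
clock: 22.35
position: [683.1, 1.1, 179.5]
ee_rot: [0.956, 0.141, -0.254, 0.039]
contact_force: [0.1, 0.4, -2.1]
gripper_width: 12.6
grasp_force: 59.3
```

arm_command(
  rows=[
    [[0,0,0],[0,0,0]],
  ],
)

```text
clock: 22.45
position: [683.2, 0.8, 179.9]
ee_rot: [0.956, 0.14, -0.254, 0.039]
contact_force: [-0.8, 0.6, -1.5]
gripper_width: 12.8
grasp_force: 59.3
```

Run:
```python
from h import *
inbed(); gob(40,28,75)
```

```text
bed pos [ 43.53  26.61 119.08] rot err deg [-0.19  0.27  0.1 ] F bed [-0.2 -0.8 -1.6] grip 12.8 59 t 22.45 j [ 0.25  0.8   0.51  0.03 -1.8   1.61]
shift [0.013 0.005 0.176] turn [ 0.001  -0.0015 -0.0005] rows>= 0.9
```

arm_command(
  rows=[
    [[0.013,0.005,0.12],[0.001,-0.001,0]],
    [[0.013,0.005,0.19],[0.001,-0.001,0]],
    [[0.013,0.005,0.19],[0.001,-0.001,0]],
    [[0.013,0.005,0.19],[0.001,-0.001,0]],
  ],
)

```text
clock: 22.85
position: [664.4, -7.9, 138.5]
ee_rot: [0.956, 0.139, -0.255, 0.038]
contact_force: [0.4, -0.4, -0.8]
gripper_width: 13.1
grasp_force: 59.3
```

```bash
cat > eb.py <<'E'
from ext import *
def run():
    inbed(); z=(B.T@(arm.read_state()["position"]-C))[2]-19.4+10
    im,d,P=cloud("wrist"); Q=(P-C)@B; zr=(max(z-2.5,12.8),z+2.5)
    print("foot y",ext(Q,zr,(-15,10),(38,100),1),"foot x lo",ext(Q,zr,(-30,62),(48,72),0))
    print("limb y",ext(Q,zr,(24,50),(-60,10),1),"limb x lo",ext(Q,zr,(5,62),(-30,5),0))
    print("cleat y",ext(Q,(14,18),(-68,-52),(-20,100),1), "x",ext(Q,(14,18),(-80,-40),(10,75),0))
    print("left rim y",ext(Q,(10.5,12.7) if z<16 else (10,14),(-30,10),(70,110),1),"S y",ext(Q,(8,11.5),(-15,15),(-30,60),1),"a y",ext(Q,(8,11.5),(5,50),(-79,-40),1),"top rim",ext(Q,(10,14),(50,90),(-30,70),0))
if __name__=="__main__": run()
E
python3 eb.py
```

```text
bed pos [40.5  29.5  72.98] rot err deg [-0.03  0.17  0.13] F bed [-0.6  0.5 -0.6] grip 13.1 59 t 22.85 j [ 0.24  0.79  0.39  0.02 -1.69  1.61]
foot y [41.88 79.21 46.  ] foot x lo [-17.72  57.87  49.  ]
limb y [-37.72   9.57  41.  ] limb x lo [22.02 59.56 64.  ]
cleat y [-5.000e-02  7.936e+01  2.800e+01] x [-71.77 -48.03 104.  ]
left rim y [79.2 91.3 27. ] S y [-29.59  38.11  42.  ] a y [-78.44 -42.49  58.  ] top rim None
```

arm_command(
  rows=[
    [[0.006,-0.005,0.06],[0,0,0]],
    [[0.006,-0.005,0.13],[0,0,0]],
    [[0.006,-0.005,0.15],[0,0,0]],
    [[0.006,-0.005,0.15],[0,0,0]],
  ],
)

```text
clock: 23.3
position: [647.3, -11.6, 104.6]
ee_rot: [0.956, 0.139, -0.255, 0.038]
contact_force: [0.2, -0.5, -1.0]
gripper_width: 12.8
grasp_force: 59.4
```

```bash
python3 eb.py
```

```text
bed pos [38.72 28.17 34.95] rot err deg [-0.01  0.1   0.06] F bed [-0.5  0.5 -0.8] grip 12.8 59 t 23.3 j [ 0.24  0.79  0.29  0.02 -1.6   1.61]
foot y [40.6  77.94 46.  ] foot x lo [-19.45  57.47  49.  ]
limb y [-39.02   9.53  42.  ] limb x lo [20.31 57.76 63.  ]
cleat y [4.000e-02 7.952e+01 3.500e+01] x [-71.66 -48.28 130.  ]
left rim y [82.72 91.2  69.  ] S y [-29.76  38.07  50.  ] a y [-78.37 -45.83  68.  ] top rim None
```

arm_command(
  rows=[
    [[0,0,0.02],[0,0,0]],
    [[0,0,0.04],[0,0,0]],
    [[0,0,0.055],[0,0,0]],
    [[0,0,0.064],[0,0,0]],
    [[0,0,0.064],[0,0,0]],
  ],
)

```text
clock: 23.85
position: [639.8, -13.8, 91.1]
ee_rot: [0.956, 0.14, -0.255, 0.038]
contact_force: [0.8, 0.2, 3.3]
gripper_width: 12.8
grasp_force: 59.9
```

```bash
python3 -c "
from h import *
inbed()"
```

```text
bed pos [38.71 28.09 19.29] rot err deg [-0.03  0.15  0.02] F bed [0.9 0.  3.3] grip 12.8 60 t 23.85 j [ 0.24  0.79  0.26  0.02 -1.56  1.61]
```

Seated at z = 19.3, the grasp height, with 3 N. Release, retreat, and verify.

arm_command(
  rows=[
    [[0,0,0],[0,0,0]],
    [[0,0,0],[0,0,0]],
    [[0,0,-0.1],[0,0,0]],
    [[0,0,-0.3],[0,0,0]],
    [[0,0,-0.5],[0,0,0]],
  ],
  grip=0.45,
)

```text
clock: 24.35
position: [698.9, 3.8, 199.5]
ee_rot: [0.956, 0.139, -0.257, 0.038]
contact_force: [1.9, 0.1, -0.0]
gripper_width: 38.1
grasp_force: 0.0
```

arm_command(
  rows=[
    [[0.1,0,-0.1],[0,0,0]],
    [[0.1,0,-0.1],[0,0,0]],
    [[0.1,0,-0.1],[0,0,0]],
    [[0.1,0,-0.1],[0,0,0]],
    [[0.1,0,-0.1],[0,0,0]],
  ],
)

```text
clock: 24.85
position: [730.9, 13.3, 207.9]
ee_rot: [0.956, 0.139, -0.256, 0.038]
contact_force: [-0.1, -0.5, -1.0]
gripper_width: 38.6
grasp_force: 0.0
```

Run:
```python
from ext import *
inbed(); im,d,P=cloud("wrist"); Q=(P-C)@B
for n,pts in dict(s=[(-38,60),(-38,10),(8,-25),(8,5)],a=[(45,-62),(25,-62),(-40,-15),(-45,-62)],b=[(40,-25),(40,65),(30,0),(-5,60)]).items():
    print(n,[round(float(np.nanmedian(Q[...,2][(abs(Q[...,0]-x)<4)&(abs(Q[...,1]-y)<4)])),1) for x,y in pts])
print("cleat y",ext(Q,(14,18),(-68,-52),(-20,100),1),"left rim",ext(Q,(10.8,14),(-10,50),(70,110),1),"b limb y",ext(Q,(8,11),(25,32),(-36,78),1))
for n in("pot","tape","driver","mug"):
    r=arm.spot_in("top",n)[:1]; print(n,r)
```

```text
bed pos [ 14.84  28.27 168.  ] rot err deg [ 0.01 -0.02  0.05] F bed [-0.3  0.5 -1. ] grip 38.6 0 t 24.85 j [ 0.25  0.9   0.78  0.02 -1.97  1.62]
s [9.6, 9.7, 251.9, 206.7]
a [9.6, 10.0, 9.8, 9.8]
b [9.9, 9.6, 9.4, 10.0]
cleat y [-0.15 79.18 17.  ] left rim [79.67 90.66 47.  ] b limb y [-35.22  77.35   7.  ]
pot [{'position': [190.7, 158.1], 'score': 0.92}]
tape [{'position': [364.8, 167.7], 'score': 0.93}]
driver [{'position': [435.0, 207.0], 'score': 0.78}]
mug [{'position': [130.3, 180.9], 'score': 0.97}]
```

Run:
```python
from ext import *
im,d,P=cloud("wrist"); Q=(P-C)@B
for n,x,y in(("s",8,-25),("s",8,30),("s",0,-35),("s",12,-10),("b",-5,60)): 
    k=(abs(Q[...,0]-x)<4)&(abs(Q[...,1]-y)<4)&(Q[...,2]<80); print(n,k.sum(),np.nanmedian(Q[...,2][k]) if k.any() else None)
k=(np.abs(Q[...,0])<60)&(np.abs(Q[...,1])<80)&(Q[...,2]<60); z=Q[...,2][k]; print("inside: floor frac",(z<5).mean(),"slab",((z>8)&(z<11.8)).mean(),"12-18",((z>11.8)&(z<18)).mean())
t,_,PT=cloud("top"); t0=cv2.imread("pics/top0.png")
for n,(u,v),r in(("pot",(190,158),15),("tape",(375,158),18),("driver",(425,202),28),("mug",(127,181),16)):
    sl=np.s_[v-r:v+r,u-r:u+r]; a,b=[cv2.cvtColor(i[sl],cv2.COLOR_BGR2GRAY).astype(np.float32) for i in(t0,t)]; print(n,cv2.phaseCorrelate(a,b),np.abs(a-b).mean())
print(arm.read_state()["clock"])
```

```text
s 56 9.468428258630926
s 57 9.360107181117174
s 62 9.400428969510696
s 60 9.499771235106271
b 53 8.973645140403706
inside: floor frac 0.03313005746452445 slab 0.7567726046675267 12-18 0.06889879207224112
pot ((-1.6511922130584225, 0.49354443586909724), 0.18188104417588977) 33.106667
tape ((0.010370880300154539, 0.1759300262610033), 1.0273611310087605) 6.3402777
driver ((0.08656712981790093, 0.022325421465087203), 0.7798500706089867) 7.5589924
mug ((-0.0907108769019267, -0.029629425243893337), 0.9470490850508213) 5.345703
25.2
```

Run:
```python
from h import *
t,d,P=cloud("top"); P0=np.load("top0.npy")
for n,Z in(("0",P0),("1",P)):
    k=(abs(Z[...,0]-705)<90)&(abs(Z[...,1]-265)<80)&(Z[...,2]>75)&(Z[...,2]<100); print(n,k.sum(),np.nanmean(Z[k],0))
```

```text
0 192 [711.04195877 264.83475656  85.37384484]
1 32 [693.83036202 299.8280323   85.63514959]
```

Run:
```python
from h import *
t,d,P=cloud("top"); P0=np.load("top0.npy")
for v in range(144,176,5): print([int(x) for x in P0[v,172:212:5,2]],[int(np.nan_to_num(x,nan=-1)) for x in P[v,172:212:5,2]])
```

```text
[0, 81, 82, 88, 5, 5, 5, 0] [1, 515, 523, 525, 529, 528, 528, 525]
[-1, 75, 18, 15, 29, 42, 58, -3] [2, 514, 526, 530, 532, 532, 531, 528]
[-4, 67, 6, -1, -2, 4, 47, 2] [-1, 513, 523, 530, 532, 535, 534, 529]
[-2, 62, -2, 2, 0, 0, 35, -3] [-3, 509, 525, 533, 535, 537, 535, 533]
[-2, 47, 0, 4, 6, 89, 20, -4] [0, 508, 527, -1, 536, 539, 539, 533]
[0, 43, 55, 71, 83, 86, 15, 0] [0, 41, 523, 533, 537, 540, 542, 536]
[1, 1, -3, -6, -2, 0, 3, -2] [3, 3, 526, 532, 535, 537, 541, 540]
```

The arm, at about z = 530, simply hides the pot from the top camera. All blocks are seated, so I hand in.

```bash
python3 -c "
from bench import arm
print(arm.job_done())"
```

```text
the job is handed in; nothing more can be done
None
```

All three blocks measured flat in the frame, block_s slid under the cleat first, and the job was handed in at about 25 s; the tape, screwdriver and mug had not moved, while the arm hid the pot from the last check, though I never worked near it.

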